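# Lock a work holder into the inclined indexing head

## Robot

A 6-joint arm with a two-finger parallel gripper is mounted at the origin on the work surface. World frame = base frame: x ahead of the robot, y to its left, z up, the work surface at z = 0. Lengths are in m, angles in rad, forces in N, time in s.
With the tool pointing down it reaches from about 0.3 to 0.85 m from the base axis. Payload 5.4 kg.
Tool frame: the origin (TCP) lies at the very end of the fingers, on their centre line; the grasp point (between the pads) lies 19 mm behind it (bot.pinch_z is the distance from the TCP to the grasp point, in m); z points along the fingers, y is the direction in which the jaws open and shut (so a half turn about z gives the same grasp; the last joint's range is limited). The gripper opens to 85 mm and grips with 20 to 120 N. Pads are 22 mm wide; open, the fingers measure 114 mm over their backs; the gripper's body (76 mm by 85 mm) begins 54 mm behind the grasp point. The pads swing forward as they close: fully open they stand 13 mm farther back than shut.
Start: joints at [-1.541, 0.158, 1.597, -0, 1.386, -0.21], TCP at [0.137, -0.559, 0.231] pointing down, gripper open.
Joint ranges: [-2.91, 2.91], [-0.94, 2.29], [0.18, 2.7], [-1.29, 4.43], [0.17, 2.64], [-3, 3]. Speed limits (rad/s): [2.57, 2.57, 3.14, 3.14, 3.14, 3.14].

## Interface

Orientations are given as a unit quaternion [x, y, z, w].
In Python, from plant import sensors, capture, order, look_for, outline_of, bot gives the robot as it stands.
- The arm moves only by the shell command python3 -m crank 'ROWS'. ROWS is JSON, a list of rows, each a list of 7 numbers: the shift along the tool's x, y, z in m, then the turn, a rotation vector about the tool's x, y, z in degrees, then the opening, from -1 (shut) to 1 (fully open). A call has 1 to 5 rows; each row shifts and turns the commanded pose from where the row before left it, along the tool's axes as they then stand; what a row does not reach is not made up. A row lasts 1/12 s, in which the tool goes at most 41.7 mm and 7.16 degrees, less where a joint would pass 70% of its speed; a pose out of reach is approached as far as the arm can. A call is refused whole if a number of a shift passes 0.0417 or a number of a turn 7.16, either way. A call with a gripper value outside its range is refused whole. The fingers move at their own pace and stop on an object; the grip force is fixed at half the most. Time passes only in rows, so rows that do not move let the fingers close. It gives the time, the measured TCP pose, the force and the opening at its end, in the units of the state.
- sensors.get_obs(): the state, without advancing time (a new reading comes with each control period).
- capture(name): name is "scene" or "side" or "wrist"; returns a dict with "pixels" (400x640x3 uint8, blue, green, red), "fx", "fy", "cx", "cy" (pixels), "D" ([k1, k2, p1, p2, k3] as OpenCV has them; the pictures are not rectified), "R" (3x3) and "t" (3): a world point X has camera coordinates R X + t; the wrist camera has in their place "hand_eye" (4x4, takes a point from camera to tool coordinates, whose origin is the TCP and whose axes are the flange's). Camera axes: x right, y down, z forward; pixel columns grow to the right and rows downward; lengths in m; the calibration is good to about 2 mm. A picture is of the moment at which its call begins: read the wrist's pose just before it. There is no depth.
- order.hand_in(): hands the job in, once; it reports no verdict.
Trained networks look in the newest picture that a camera, given by its name, has taken for a name from the list of things; names that differ only in an ending like _2 or _b are one class to them, and where a whole thing is asked for, a point or a joint stands for the part that bears it (a point fixed in the world has none). Each returns a list of dicts, best first, with "confidence" (0 to 1); they miss things now and then, are a little off and sometimes report something else, mostly with a low value. They report only what shows in the picture. A call takes as long as a camera call. They do not tell look-alikes from the thing itself.
- look_for(thing, camera): "centre" ([x, y, z] in m, in world coordinates, good to about 4 mm: the middle of the surface that is visible of it).
- outline_of(thing, camera): "mask" (400x640 bool, what is visible of it).
The state is a dict: "clock": time; "q": joint angles; "qd": joint speeds; "effort": joint torques, N m; "ee_pos": TCP position; "tool_rot": TCP orientation; "contact_force": force on the tool from outside, world axes, zero at the start; "wrist_torque": the same for the moment, N m; "gripper_width": opening from 0.0 (shut) to 1.0 (fully open).
Only numpy, scipy, OpenCV 4.12 (cv2) and the standard library are available. Lean on these libraries where they do the work, as an engineer would, in place of code of your own. Each camera call takes 0.05 s, during which the arm holds its last target.

## Task

Mount the work holder that carries the rectangular dark-wood blank on the inclined indexing head: enter its nose in the socket with the two lugs in the two gaps, push it in along the socket's axis against the spring, turn it clockwise (seen looking into the socket) about a quarter turn to the stop, and let it spring back so that it stays locked by itself. Let go of it, and leave the other things on the bench where they are.

Things in the scene. Friction and masses are not known exactly. Their poses are not given: they have to be found in the camera images.
- holder_center (a point): Centre of the loose work holder (0.29 kg, 94 mm tall), 47 mm above its underside; it starts upright on the bench, nose down. z = its axis, nose to blank. Upper part: dark-wood block 60 mm tall, 64 mm along x, 36 mm along y, on a flange 76 mm across, 8 mm thick (26 to 34 mm above the underside). Grip the block across y. Half a turn about z changes nothing.
- holder_nose (a point): Centre of the underside of the holder's nose, 47 mm below holder_center; same axes. The nose, below the flange, is aluminium, 49 mm in diameter, 26 mm long, lower edge rounded 2 mm, with two lugs at its very bottom on the +x and -x sides (each 14 mm wide, 8 mm tall, reaching 35 mm from the axis).
- socket: Bayonet socket, a steel cup 92 mm across, in the fixed indexing head. Origin: centre of its rim face, 150 mm above the bench. z = its axis, outwards, 30 degrees from vertical, leaning roughly to the robot; x runs through the gaps. Mouth 54 mm across, in a lip 8 mm thick cut by two gaps (+x and -x sides), each 20 mm wide, reaching 37 mm from the axis; below it a chamber 74 mm across.
- plunger (a joint): Brass spring plunger in the socket, in m: 0 up (its top 9 mm below the rim; a holder with lugs in the gaps first rests there), growing as the nose presses it. It pushes back with 3 N at 0, 13 N at 0.017 (nose 26 mm below the rim), where the holder's flange meets the rim and stops it. Locked: about 0.007.
- socket_catch (a point): Under the lip, 45 degrees clockwise from the +x gap (one more opposite): a catch hanging 5 mm below the lip. Lugs pass it only while the nose is held 21 to 26 mm below the rim (about 24 is best), so press well in before turning. Lugs turn only clockwise looking into the socket (negative about its z), to a stop about 80 degrees from the gaps.
- socket_lock (a point): Where the centre of the nose's underside lies when locked: on the socket's axis, 16 mm below the rim, same axes. Let go at the stop, the spring lifts the lugs against the lip behind the catch (flange then 10 mm above the rim).
- spare: Bystander: another work holder with a round pale-wood blank 48 mm in diameter and no lugs, 94 mm tall. Origin: centre of its underside.
- offcut: Bystander: dark-wood block 85 x 50 x 55 mm without metal. Origin: centre of its underside.
- spindle: Bystander: turned pale-wood spindle 118 mm tall, 64 mm in diameter. Origin: centre of its underside.
- tin: Bystander: steel jar 85 mm tall, 64 mm in diameter. Origin: centre of its underside.
- spanner: Bystander: spanner 170 mm long lying on the bench. Origin: near its middle, underside.
- vblock: Bystander: dark steel V-block 70 x 50 x 40 mm. Origin: centre of its underside.
- scriber: Bystander: brass bar 130 x 22 x 14 mm lying on the bench. Origin: centre of its underside.
Things that resemble listed ones, but are neither listed nor needed, are in the scene too. What is shaped like the part that bears holder_center but red or turquoise is not meant.

How it is judged:
On the way:
1. the holder is pushed into the socket below the catch, its lugs still near the gaps (nose more than 20 mm below the rim, turned less than 35 degrees from the gaps) (z of holder_nose in the frame of socket below -0.02 m and distance between holder_nose and socket_lock below 0.012 m and angle between the x axis of holder_center and the x axis of socket, either way round below 0.6 rad).
At the end, for the whole second after the job is handed in: The work holder is locked in the socket and at rest: its nose within 5 mm of the locked point and 13 to 18.5 mm below the rim, turned more than 65 degrees from the gaps (lugs past the catch), its axis within 0.1 rad of the socket's (distance between holder_nose and socket_lock below 0.005 m and z of holder_nose in the frame of socket between -0.0185 and -0.013 m and angle between the x axis of holder_center and the x axis of socket, either way round above 1.13 rad and angle between the z axis of holder_center and the z axis of socket, either way round below 0.1 rad and linear speed of holder below 0.02 m/s); the robot touches nothing.
It fails at once if a bystander was moved more than 30 mm (distance of any of spare, offcut, spindle, tin, spanner, vblock, scriber from where it was at the start of the episode above 0.03 m).
It also fails if it takes over 46 s, if anything falls off the work surface, if the arm or the gripper's body presses on something with over 40 N, if the wrist force passes 120 N, or if a joint passes its speed limit or range.

## Working session

There is one attempt and no reset: what is moved stays moved. The work goes in short steps, Python scripts to look and compute and a shell command to move; the robot and the scene stay as the last step left them, time stands still between calls to the robot, and variables do not carry over. Pictures are saved under pics/ and viewed, and the job is handed in when it is done.

```bash
ls; mkdir -p pics
cat > h.py <<'E'
import numpy as np, cv2, json
from plant import sensors, capture, order, look_for, outline_of, bot
from scipy.spatial.transform import Rotation as Rn
E
python3 - <<'E'
from h import *
o=sensors.get_obs(); print({k:np.round(v,3).tolist() for k,v in o.items()}, bot.pinch_z)
for c in ["scene","side","wrist"]:
    d=capture(c); cv2.imwrite(f"pics/{c}0.png",d["pixels"])
    print(c,d["fx"],d["cx"],d["D"],d.get("R"),d.get("t"),d.get("hand_eye"))
    for n in ["holder_center","socket","spare","plunger","offcut"]:
        print(n,[(np.round(r["centre"],3).tolist(),round(r["confidence"],2)) for r in look_for(n,c)])
E
```

```text
pics
{'clock': 0.0, 'q': [-1.541, 0.159, 1.598, 0.0, 1.386, -0.21], 'qd': [-0.0, 0.0, 0.0, -0.001, -0.0, 0.002], 'effort': [0.0, -39.601, -33.143, -0.0, 0.009, -0.0], 'ee_pos': [0.137, -0.558, 0.23], 'tool_rot': [0.993, 0.12, 0.0, -0.001], 'contact_force': [0.563, 0.13, -0.87], 'wrist_torque': [0.0, -0.002, -0.023], 'gripper_width': 1.0} 0.0187
scene 490.1409140030361 315.87053676990945 [0.04334098 0.         0.         0.         0.        ] [[ 0.66647236  0.74552806 -0.0015813 ]
 [ 0.58429464 -0.52365113 -0.61999135]
 [-0.46304899  0.41228315 -0.78460706]] [-0.40513292 -0.23381832  1.84797813] None
holder_center [([0.612, 0.422, 0.058], 0.94), ([0.742, -0.128, 0.074], 0.87), ([0.659, 0.182, 0.072], 0.82), ([0.39, 0.228, 0.063], 0.56)]
socket [([0.77, 0.189, 0.007], 0.42)]
spare [([0.507, 0.276, 0.059], 0.78), ([0.661, 0.179, 0.07], 0.2)]
plunger []
offcut [([0.49, 0.114, 0.056], 0.76)]
side 499.59366974033486 317.54914665581464 [-0.00938747  0.          0.          0.          0.        ] [[-0.75978576 -0.64982089  0.02141069]
 [-0.40506334  0.447337   -0.79737902]
 [ 0.50857575 -0.6145099  -0.6030989 ]] [0.42093105 0.30263694 1.38218759] None
holder_center [([0.636, 0.201, 0.062], 0.76), ([0.722, -0.098, 0.057], 0.73), ([0.594, 0.429, 0.088], 0.6), ([0.686, 0.342, 0.032], 0.27)]
socket [([0.552, -0.058, 0.14], 0.93)]
spare [([0.486, 0.301, 0.05], 0.63)]
plunger [([0.474, 0.147, 0.046], 0.51)]
offcut [([0.476, 0.144, 0.046], 0.96), ([0.555, -0.056, 0.139], 0.42)]
wrist 351.5548377356188 316.38945941149893 [0.00165169 0.         0.         0.         0.        ] None None [[ 3.73438289e-05 -9.57277151e-01 -2.89172016e-01  7.47307582e-02]
 [ 9.99999999e-01  3.42177873e-05  1.58657224e-05 -1.89177625e-04]
 [-5.29306700e-06 -2.89172017e-01  9.57277152e-01 -1.42724391e-01]
 [ 0.00000000e+00  0.00000000e+00  0.00000000e+00  1.00000000e+00]]
holder_center []
socket []
spare []
plunger []
offcut []
```

View pics/scene0.png

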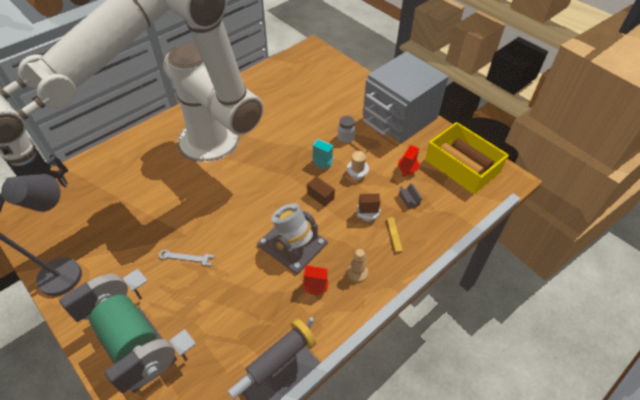

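View pics/side0.png

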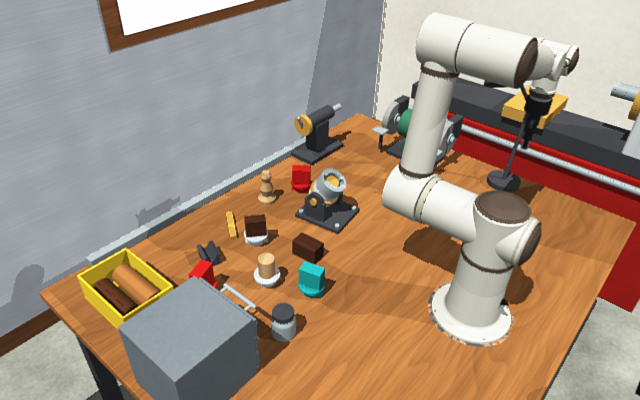

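Run:
```python
from h import *
a=cv2.imread("pics/scene0.png")[140:300,240:440]; b=cv2.imread("pics/side0.png")[150:310,190:390]
cv2.imwrite("pics/z0.png",np.vstack([cv2.resize(a,None,fx=3,fy=3,interpolation=2)[:300*2-120],]))
cv2.imwrite("pics/z1.png",cv2.resize(b,None,fx=3,fy=3,interpolation=2))
```

```text
(no output)
```

View pics/z0.png

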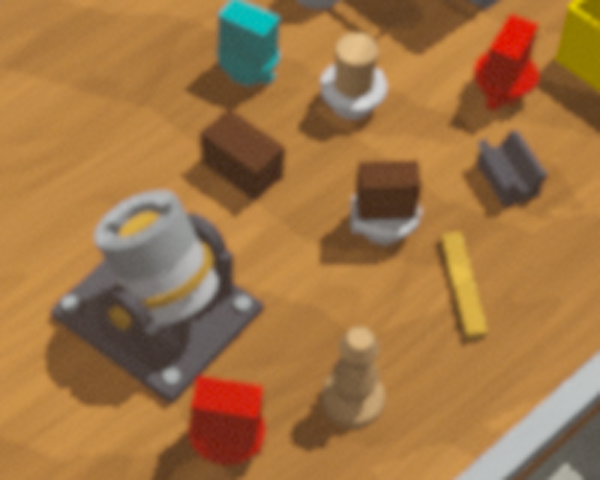

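View pics/z1.png

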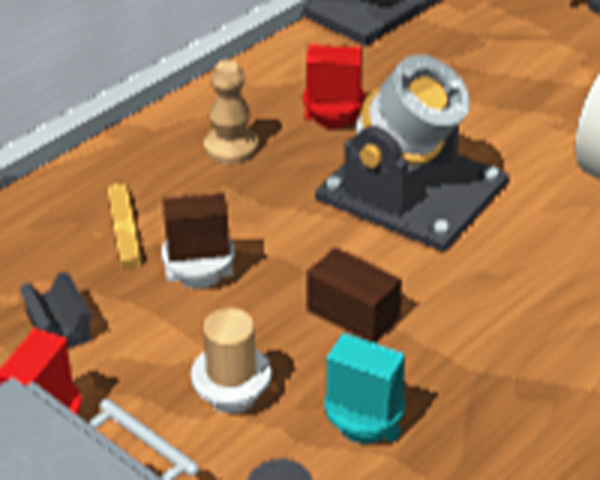

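```bash
cat >> h.py <<'E'
from scipy.linalg import expm, logm
def T(p,R):
    M=np.eye(4); M[:3,:3]=R; M[:3,3]=p; return M
def cur():
    o=sensors.get_obs(); return T(o["ee_pos"],Rn.from_quat(o["tool_rot"]).as_matrix())
def rows(T1,N=None,T0=None):
    T0=cur() if T0 is None else T0
    D=np.linalg.inv(T0)@T1
    ang=np.degrees(np.linalg.norm(Rn.from_matrix(D[:3,:3]).as_rotvec())); d=np.linalg.norm(D[:3,3])
    if N is None: N=int(np.ceil(max(ang/7.0,d/0.038,1)))
    S=expm(np.real(logm(D))/N)
    print("N",N,"row",np.round(S[:3,3],4).tolist(),np.round(Rn.from_matrix(S[:3,:3]).as_rotvec(degrees=True),2).tolist(), "tot ang",round(ang,1),"d",round(d,3))
    return S
def axes(z,x):
    z=np.array(z,float); z/=np.linalg.norm(z); x=np.array(x,float); x-=z*(x@z); x/=np.linalg.norm(x)
    return np.c_[x,np.cross(z,x),z]
E
python3 - <<'E'
from h import *
rows(T([0.48,-0.05,0.263],axes([.5,-.05,-.866],[.866,-.05,.5])))
E
```

```text
N 17 row [0.0232, -0.0279, 0.0033] [-0.33, 1.75, 1.0] tot ang 34.7 d 0.614
```

```bash
python3 -m crank '[[0.0232,-0.0279,0.0033,-0.33,1.75,1.0,1],[0.0232,-0.0279,0.0033,-0.33,1.75,1.0,1],[0.0232,-0.0279,0.0033,-0.33,1.75,1.0,1],[0.0232,-0.0279,0.0033,-0.33,1.75,1.0,1],[0.0232,-0.0279,0.0033,-0.33,1.75,1.0,1]]'
python3 -m crank '[[0.0232,-0.0279,0.0033,-0.33,1.75,1.0,1],[0.0232,-0.0279,0.0033,-0.33,1.75,1.0,1],[0.0232,-0.0279,0.0033,-0.33,1.75,1.0,1],[0.0232,-0.0279,0.0033,-0.33,1.75,1.0,1],[0.0232,-0.0279,0.0033,-0.33,1.75,1.0,1]]'
python3 - <<'E'
from h import *
rows(T([0.48,-0.05,0.263],axes([.5,-.05,-.866],[.866,-.05,.5])))
E
```

```text
clock: 1.32
ee_pos: [0.223, -0.3968, 0.2203]
tool_rot: [0.994, 0.075, 0.078, 0.005]
contact_force: [-0.3, -0.4, -0.3]
gripper_width: 1.002
clock: 1.73
ee_pos: [0.323, -0.2449, 0.2256]
tool_rot: [0.987, 0.031, 0.155, 0.01]
contact_force: [0.1, -1.1, 0.6]
gripper_width: 1.003
N 7 row [0.0232, -0.0276, 0.0032] [-0.33, 1.73, 0.98] tot ang 14.1 d 0.253
```

```bash
python3 -m crank '[[0.0232,-0.0276,0.0032,-0.33,1.73,0.98,1],[0.0232,-0.0276,0.0032,-0.33,1.73,0.98,1],[0.0232,-0.0276,0.0032,-0.33,1.73,0.98,1],[0.0232,-0.0276,0.0032,-0.33,1.73,0.98,1],[0.0232,-0.0276,0.0032,-0.33,1.73,0.98,1]]'
python3 -m crank '[[0.0232,-0.0276,0.0032,-0.33,1.73,0.98,1],[0.0232,-0.0276,0.0032,-0.33,1.73,0.98,1],[0,0,0,0,0,0,1],[0,0,0,0,0,0,1]]'
python3 - <<'E'
from h import *
M=cur();d=capture("wrist"); cv2.imwrite("pics/w1.png",d["pixels"]); np.savez("w1.npz",M=M,**{k:v for k,v in d.items()})
print(np.round(M,3)); print(sensors.get_obs()["q"].round(2))
for n in ["socket"]: print(look_for(n,"wrist"))
E
```

```text
clock: 2.15
ee_pos: [0.4337, -0.1036, 0.2493]
tool_rot: [0.973, -0.013, 0.23, 0.016]
contact_force: [0.0, -0.4, -0.1]
gripper_width: 1.001
clock: 2.48
ee_pos: [0.4797, -0.049, 0.2633]
tool_rot: [0.966, -0.027, 0.258, 0.017]
contact_force: [-0.4, 0.1, -0.4]
gripper_width: 1.0
[[ 0.865 -0.061  0.498  0.48 ]
 [-0.043 -0.998 -0.047 -0.049]
 [ 0.5    0.019 -0.866  0.263]
 [ 0.     0.     0.     1.   ]]
[-0.48 -0.56  2.23  0.23  1.    1.07]
[{'centre': [0.5566, -0.0689, 0.1464], 'confidence': 0.71}]
```

View pics/w1.png

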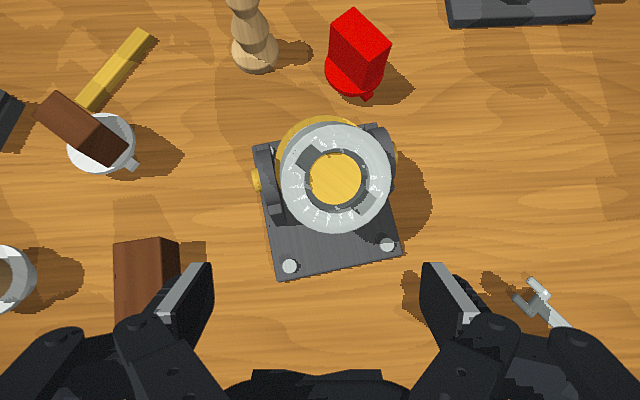

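Run:
```python
from h import *
a=cv2.imread("pics/w1.png")
cv2.imwrite("pics/w1z.png",cv2.resize(a[100:260,240:420],None,fx=3.7,fy=3.7,interpolation=2))
cv2.imwrite("pics/w1h.png",cv2.resize(a[70:190,20:180],None,fx=4,fy=4,interpolation=2))
```

```text
(no output)
```

View pics/w1z.png

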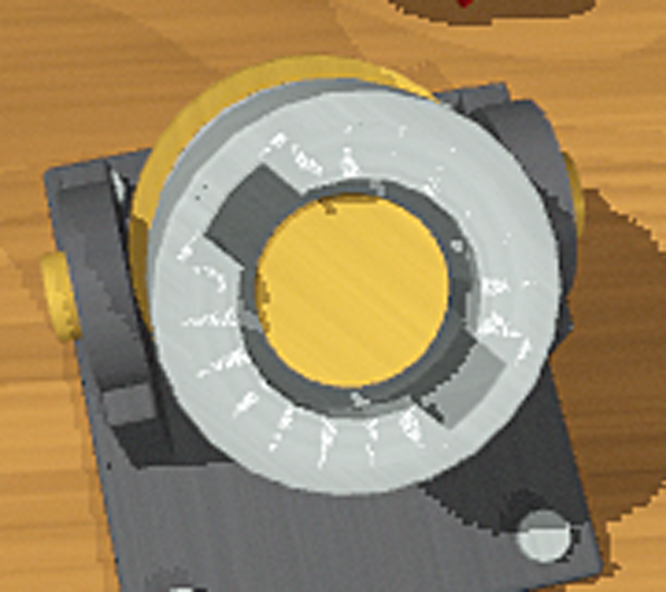

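View pics/w1h.png

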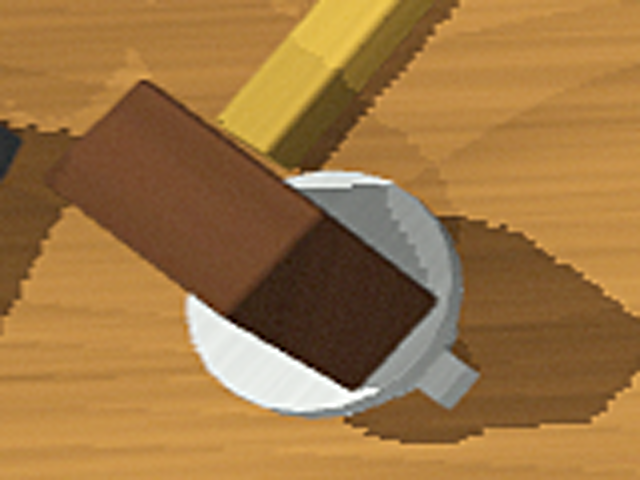

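```bash
cat >> h.py <<'E'
from scipy.optimize import least_squares
def cam_of(d,M=None):
    K=np.array([[d["fx"],0,d["cx"]],[0,d["fy"],d["cy"]],[0,0,1.]])
    if M is not None:
        W=np.linalg.inv(M@d["hand_eye"]); return K,d["D"],W[:3,:3],W[:3,3]
    return K,d["D"],np.array(d["R"]),np.array(d["t"])
def proj(P,c):
    K,D,R,t=c
    return cv2.projectPoints(np.asarray(P,float).reshape(-1,1,3),cv2.Rodrigues(R)[0],t,K,np.asarray(D,float))[0].reshape(-1,2)
def sock(p):  # x,y,lean azimuth, gap angle -> 4x4 ; z tilt 30 deg
    z=np.array([.5*np.cos(p[2]),.5*np.sin(p[2]),np.sqrt(.75)])
    return T([p[0],p[1],0.15],axes(z,[np.cos(p[3]),np.sin(p[3]),0]))
E
cat > rim.py <<'E'
from h import *
import sys
def rimfit(img,c,guess):
    hsv=cv2.cvtColor(img,cv2.COLOR_BGR2HSV)
    m=((hsv[...,1]<45)&(hsv[...,2]>140)).astype(np.uint8)
    n,l,s,_=cv2.connectedComponentsWithStats(m)
    ctr=proj(sock(guess)[:3,3][None],c)[0]
    best=None
    rad=np.linalg.norm(proj(sock(guess)@np.array([.046,0,0,1.]),c) if False else proj((sock(guess)@np.array([.046,0,0,1.]))[:3],c)[0]-ctr)
    mm=cv2.morphologyEx(m,cv2.MORPH_OPEN,np.ones((3,3)))
    pts=[]
    for a in np.linspace(0,2*np.pi,120,endpoint=False):
        rr=np.arange(0.8*rad,1.35*rad,.25)
        q=ctr+rr[:,None]*[np.cos(a),np.sin(a)]
        v=cv2.remap(img[...].astype(np.float32),q[:,0].astype(np.float32)[None],q[:,1].astype(np.float32)[None],cv2.INTER_LINEAR)[0]
        ok=(v.max(1)-v.min(1)<45)&(v.max(1)>140)
        if not ok[:3].any(): continue
        k=np.where(ok)[0].max()
        if k<len(rr)-3: pts.append(q[k]+0.5*0)
    return np.array(pts)
E
python3 - <<'E'
from rim import *
d=dict(np.load("w1.npz")); c=cam_of(d,d["M"]); img=d["pixels"]
g=[0.555,-0.065,np.pi,2.4]
pts=rimfit(img,c,g)
th=np.linspace(0,2*np.pi,360)
corn=np.array([[263,163],[205,237],[507,365],[452,428]])/3.7+[240,100]-0.4
def curve(p,R,z=0): 
    return proj((sock(p)@np.c_[R*np.cos(th),R*np.sin(th),z+0*th,1+0*th].T).T[:,:3],c)
from scipy.spatial import cKDTree
def res(p): return cKDTree(curve(p,.046)).query(pts)[0]
def f(p): return np.clip(res(p),0,6)
for it in range(2):
    r=least_squares(f,g[:3]+[0],loss="soft_l1",x_scale=[.01,.01,.1,1],diff_step=1e-4) ; g=list(r.x)
p=r.x; print(p.round(4), "res",np.median(res(p)),np.percentile(res(p),90),len(pts))
# free tilt/z check : backproject corners to rim plane
def back(u,p):
    K,D,R,t=c; S=sock(p)
    n=cv2.undistortPoints(np.array(u,float).reshape(-1,1,2),K,np.asarray(D,float)).reshape(-1,2)
    o=-R.T@t; out=[]
    for a in n:
        ray=R.T@np.r_[a,1]; s=((S[:3,3]-o)@S[:3,2])/(ray@S[:3,2]); X=o+s*ray
        out.append(S[:3,:3].T@(X-S[:3,3]))
    return np.array(out)
b=back(corn,p); print((b*1000).round(1)); print(np.degrees(np.arctan2(b[:,1],b[:,0])).round(1), "xaxis",sock(p)[:3,0].round(3))
o=cv2.resize(img[100:260,240:420],None,fx=3.7,fy=3.7,interpolation=2)
for q in pts: cv2.circle(o,tuple(int(v) for v in (q-[240,100]+.4)*3.7),2,(0,0,255),-1)
for q in curve(p,.046): cv2.circle(o,tuple(int(v) for v in (q-[240,100]+.4)*3.7),0,(255,0,255),-1)
for q in curve(p,.027): cv2.circle(o,tuple(int(v) for v in (q-[240,100]+.4)*3.7),0,(255,0,255),-1)
cv2.imwrite("pics/fit1.png",o)
E
```

```text
[ 0.5552 -0.0681 -3.6685 -0.0083] res 0.7920560191719164 1.6939815653851034 119
[[ 30.5  13.    0. ]
 [ 16.4  28.8   0. ]
 [-20.1 -33.4   0. ]
 [-32.9 -19.8  -0. ]]
[  23.1   60.3 -121.  -149. ] xaxis [0.902 0.112 0.417]
```

View pics/fit1.png

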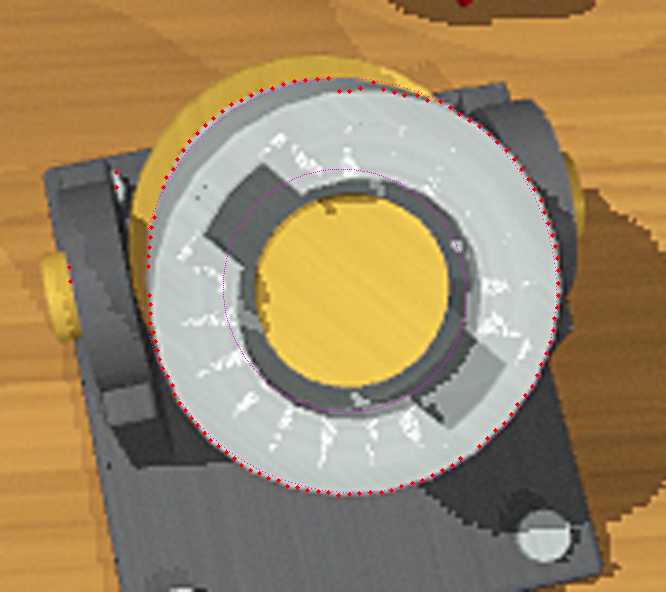

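```bash
sed -i 's/v.max(1)>140)/v.max(1)>TH)/; s/def rimfit(img,c,guess)/def rimfit(img,c,guess,TH=175)/; s/k=np.where(ok)\[0\].max()/k=np.where(ok)[0].max()/' rim.py
cat >> rim.py <<'E'
from scipy.spatial import cKDTree
th=np.linspace(0,2*np.pi,720)
def curve(p,R,c,z=0): 
    return proj((sock(p)@np.c_[R*np.cos(th),R*np.sin(th),z+0*th,1+0*th].T).T[:,:3],c)
def fit(views,g,corn=None,cc=None):
    # views: list of (pts,c)
    def f(p):
        e=[cKDTree(curve(p,.046,c)).query(pts)[0] for pts,c in views]
        if corn is not None:
            S=sock(p); P=(S@np.array([[r*sx,.010*sy,0,1] for r,sx,sy in [(.0362,-1,-1),(.0362,-1,1),(.0362,1,-1),(.0362,1,1)]]).T).T[:,:3]
            dd=cKDTree(proj(P,cc)); e.append(3*dd.query(corn)[0])
        return np.concatenate(e)
    r=least_squares(f,g,loss="soft_l1",f_scale=.7,x_scale=[.01,.01,.1,.1],diff_step=1e-4)
    return r.x,f(r.x)
E
python3 - <<'E'
from rim import *
d=dict(np.load("w1.npz")); c=cam_of(d,d["M"]); img=d["pixels"]
pts=rimfit(img,c,[0.555,-0.065,np.pi,2.4])
corn=np.array([[263,163],[205,237],[507,365],[452,428]])/3.7+[240,100]-0.4
best=min((fit([(pts,c)],[0.555,-0.065,az,a],corn,c) for az in (2.9,3.3) for a in (-.9,-.5,-.2,.2)),key=lambda r:np.abs(r[1]).sum())
p,e=best; print(p.round(4),np.median(e),np.percentile(e,90),e[-4:]/3)
print(sock(p).round(3)); np.save("sock1.npy",p)
o=cv2.resize(img[100:260,240:420],None,fx=3.7,fy=3.7,interpolation=2)
S=sock(p);P=(S@np.array([[r*sx,.010*sy,0,1] for r,sx,sy in [(.0362,-1,-1),(.0362,-1,1),(.0362,1,-1),(.0362,1,1)]]).T).T[:,:3]
tt=lambda q: tuple(int(v) for v in (q-[240,100]+.4)*3.7)
for q in pts: cv2.circle(o,tt(q),2,(0,0,255),-1)
for q in np.r_[curve(p,.046,c),curve(p,.027,c)]: cv2.circle(o,tt(q),0,(255,0,255),-1)
for q in proj(P,c): cv2.circle(o,tt(q),2,(255,0,0),-1)
cv2.imwrite("pics/fit2.png",o)
E
```

```text
[ 0.5542 -0.0721 -2.8078 -1.8625] 0.9145692861760735 5.59640288339457 [21.14583193  4.57120419  2.00664475 20.89699344]
[[-0.156  0.867 -0.472  0.554]
 [-0.951 -0.26  -0.164 -0.072]
 [-0.265  0.424  0.866  0.15 ]
 [ 0.     0.     0.     1.   ]]
```

View pics/fit2.png

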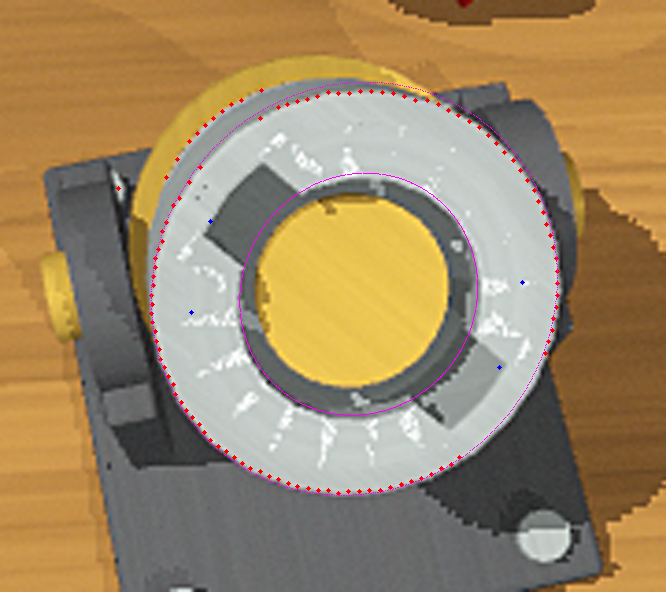

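```bash
cat >> rim.py <<'E'
def back(u,p,c,z=0):
    K,D,R,t=c; S=sock(p); S0=S[:3,3]+z*S[:3,2]
    n=cv2.undistortPoints(np.array(u,float).reshape(-1,1,2),K,np.asarray(D,float)).reshape(-1,2)
    o=-R.T@t; out=[]
    for a in n:
        ray=R.T@np.r_[a,1]; s=((S0-o)@S[:3,2])/(ray@S[:3,2]); out.append(S[:3,:3].T@(o+s*ray-S[:3,3]))
    return np.array(out)
def innerfit(img,c,p,TH=165):
    S=sock(p); out=[]
    for a in np.linspace(0,2*np.pi,120,endpoint=False):
        r=np.arange(.034,.020,-.00015)
        q=proj((S@np.c_[r*np.cos(a),r*np.sin(a),0*r,1+0*r].T).T[:,:3],c).astype(np.float32)
        v=cv2.remap(img.astype(np.float32),q[:,0][None],q[:,1][None],cv2.INTER_LINEAR)[0]
        ok=(v.max(1)-v.min(1)<45)&(v.max(1)>TH)
        if not ok[:5].all(): continue
        out.append(q[np.argmin(ok)])
    return np.array(out)
def fit3(views,g):  # views: (outerpts, innerpts, c)
    def f(p):
        e=[]
        for po,pi,c in views:
            e.append(cKDTree(curve(np.r_[p,.7],.046,c)).query(po)[0])
            if pi is not None and len(pi): e.append(cKDTree(curve(np.r_[p,.7],.027,c)).query(pi)[0])
        return np.concatenate(e)
    best=None
    for az in (2.7,3.0,3.3,3.6):
        r=least_squares(f,[g[0],g[1],az],loss="cauchy",f_scale=.4,x_scale=[.01,.01,.1],diff_step=1e-4)
        if best is None or r.cost<best.cost: best=r
    return best.x,f(best.x)
E
python3 - <<'E'
from rim import *
d=dict(np.load("w1.npz")); c=cam_of(d,d["M"]); img=d["pixels"]
corn=np.array([[263,163],[205,237],[507,365],[452,428]])/3.7+[240,100]-0.4
g=[0.555,-0.065,np.pi,.7]
pi=None
for it in range(3):
    po=rimfit(img,c,g)
    x,e=fit3([(po,pi,c)],g); print(x.round(4),np.median(e),np.percentile(e,80))
    g=np.r_[x,.7]; pi=innerfit(img,c,g); print(len(po),len(pi))
b=back(corn,g,c); S=sock(g); print((b*1000).round(1))
v=(b[0]+b[1]-b[2]-b[3]); v=S[:3,:3]@v; v/=np.linalg.norm(v); print("gap dir",v.round(3)); b2=np.linalg.norm(b,axis=1); print(b2)
g[3]=np.arctan2(v[1],v[0])
# axis x projected: sock uses horiz hint; use vector instead
np.savez("sock1.npz",S=T(S[:3,3],axes(S[:3,2],v)))
o=cv2.resize(img[100:260,240:420],None,fx=3.7,fy=3.7,interpolation=2)
tt=lambda q: tuple(int(v) for v in (q-[240,100]+.4)*3.7)
for q in po: cv2.circle(o,tt(q),2,(0,0,255),-1)
for q in pi: cv2.circle(o,tt(q),2,(0,255,0),-1)
for q in np.r_[curve(g,.046,c),curve(g,.027,c)]: cv2.circle(o,tt(q),0,(255,0,255),-1)
cv2.imwrite("pics/fit3.png",o)
E
```

```text
[ 0.5548 -0.0724  3.5038] 0.5297685250206616 2.93197366136967
110 96
[ 0.5532 -0.0719  3.4624] 0.47432385883125955 1.467441324196909
118 97
[ 0.5532 -0.0719  3.4631] 0.48204454561833787 1.3561051792035468
109 97
[[ 37.   -5.3   0. ]
 [ 34.5  14.3   0. ]
 [-35.7 -14.2  -0. ]
 [-37.4   4.8   0. ]]
gap dir [0.53  0.734 0.424]
[0.03734312 0.03733297 0.03845743 0.03772727]
```

View pics/fit3.png

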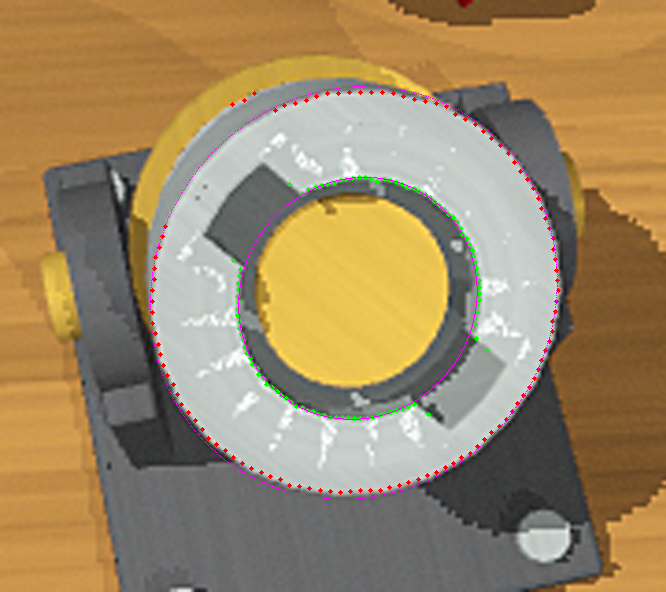

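Run:
```python
from rim import *
d=dict(np.load("w1.npz")); c=cam_of(d,d["M"])
def bz(u,z):
    K,D,R,t=c; n=cv2.undistortPoints(np.array(u,float).reshape(-1,1,2),K,np.asarray(D,float)).reshape(-1,2); o=-R.T@t; out=[]
    for a in n:
        ray=R.T@np.r_[a,1]; out.append(o+(z-o[2])/ray[2]*ray)
    return np.array(out)
for u,z in [([[289.5,266],[387,244.5]],.015),([[277.5,281.5],[403,254.5]],.012),([[255,180],[398,152]],.1)]:
    X=bz(u,z); v=X[1]-X[0]; print(X.round(4).tolist(), np.degrees(np.arctan2(v[1],v[0])).round(2), "lean az?",np.degrees(np.arctan2(v[1],v[0])).round(1)-90+360)
```

```text
[[0.4947, -0.0234, 0.015], [0.5126, -0.1377, 0.015]] -81.12 lean az? 188.9
[[0.4783, -0.0089, 0.012], [0.5002, -0.1559, 0.012]] -81.54 lean az? 188.5
[[0.5731, 0.0015, 0.1], [0.5941, -0.139, 0.1]] -81.51 lean az? 188.5
```

Run:
```python
from rim import *
d=dict(np.load("w1.npz")); c=cam_of(d,d["M"]); img=d["pixels"]
g=np.array([0.5532,-.0719,3.463,.7]); po=rimfit(img,c,g); pi=innerfit(img,c,g)
u=po[:,0]; 
# drop upper-left outliers
r=cKDTree(curve(g,.046,c)).query(po)[0]; po=po[r<1.5]; r=cKDTree(curve(g,.027,c)).query(pi)[0]; pi=pi[r<1.5]; print(len(po),len(pi))
def S_(p):
    ct,st=np.cos(p[4]),np.sin(p[4])
    return T(p[:3],axes([st*np.cos(p[3]),st*np.sin(p[3]),ct],[0,1,0.3]))
def f(p,c=c):
    S=S_(p);e=[]
    for R,q in((.046,po),(.027,pi)):
        cu=proj((S@np.c_[R*np.cos(th),R*np.sin(th),0*th,1+0*th].T).T[:,:3],c); e.append(cKDTree(cu).query(q)[0])
    return np.concatenate(e)
for name,mask,x0 in [("all",[1,1,1,1,1],[.555,-.07,.15,3.29,.5236]),("xy",[1,1,0,0,0],[.555,-.07,.15,3.29,.5236]),("xyz",[1,1,1,0,0],[.555,-.07,.15,3.29,.5236]),("xy az",[1,1,0,1,0],[.555,-.07,.15,3.29,.5236]),("xyz az",[1,1,1,1,0],[.555,-.07,.15,3.29,.5236])]:
    m=np.array(mask,bool); x0=np.array(x0)
    def h(q): p=x0.copy(); p[m]=q; return f(p)
    r=least_squares(h,x0[m],loss="soft_l1",f_scale=.5,x_scale=np.array([.01,.01,.01,.1,.1])[m],diff_step=1e-4)
    print(name,r.x.round(4),r.cost.round(2),np.median(h(r.x)).round(3))
```

```text
79 92
all [ 0.5537 -0.072   0.1477  3.3906  0.5387] 14.55 0.388
xy [ 0.5532 -0.0715] 35.46 0.555
xyz [ 0.5546 -0.0719  0.1455] 17.62 0.451
xy az [ 0.5531 -0.0719  3.4704] 20.16 0.378
xyz az [ 0.554  -0.072   0.1469  3.3801] 14.77 0.427
```

```bash
cat >> h.py <<'E'
def bz(u,z,c):
    K,D,R,t=c; n=cv2.undistortPoints(np.array(u,float).reshape(-1,1,2),K,np.asarray(D,float)).reshape(-1,2); o=-R.T@t; out=[]
    for a in n:
        ray=R.T@np.r_[a,1]; out.append(o+(z-o[2])/ray[2]*ray)
    return np.array(out)
E
python3 - <<'E'
from h import *
d=dict(np.load("w1.npz")); c=cam_of(d,d["M"])
u=np.array([[145,80],[50,183],[232,318],[322,212]])/4+[20,70]-.4
X=bz(u,.094,c); print(X.round(4)); print("ctr",X.mean(0).round(4))
for i,j in ((0,3),(1,2),(0,1),(3,2)):
    v=X[j]-X[i]; print(np.linalg.norm(v).round(4),np.degrees(np.arctan2(v[1],v[0])).round(1))
l=bz(np.array([[463,390]])/4+[20,70]-.4,.004,c); print(l, np.degrees(np.arctan2(*(l[0]-X.mean(0))[[1,0]])), np.linalg.norm((l[0]-X.mean(0))[:2]))
E
```

```text
[[0.6826 0.203  0.094 ]
 [0.6548 0.2234 0.094 ]
 [0.6162 0.1752 0.094 ]
 [0.6435 0.1556 0.094 ]]
ctr [0.6493 0.1893 0.094 ]
0.0614 -129.5
0.0618 -128.7
0.0344 143.7
0.0336 144.3
[[0.62755793 0.16267519 0.004     ]] -129.18675417813677 0.03437678735466171
```

Run:
```python
from h import *
a=np.radians(51)
rows(T([0.60,0.04,0.29],axes([0,0,-1],[np.cos(a),np.sin(a),0])))
```

```text
N 9 row [0.0172, -0.0047, 0.0017] [1.7, -3.01, -5.91] tot ang 61.7 d 0.154
```

```bash
python3 -m crank '[[0.0172,-0.0047,0.0017,1.7,-3.01,-5.91,1],[0.0172,-0.0047,0.0017,1.7,-3.01,-5.91,1],[0.0172,-0.0047,0.0017,1.7,-3.01,-5.91,1],[0.0172,-0.0047,0.0017,1.7,-3.01,-5.91,1],[0.0172,-0.0047,0.0017,1.7,-3.01,-5.91,1]]'
python3 -m crank '[[0.0172,-0.0047,0.0017,1.7,-3.01,-5.91,1],[0.0172,-0.0047,0.0017,1.7,-3.01,-5.91,1],[0.0172,-0.0047,0.0017,1.7,-3.01,-5.91,1],[0.0172,-0.0047,0.0017,1.7,-3.01,-5.91,1],[0,0,0,0,0,0,1]]'
python3 - <<'E'
from h import *
M=cur();d=capture("wrist"); cv2.imwrite("pics/w2.png",d["pixels"]); np.savez("w2.npz",M=M,**{k:v for k,v in d.items()})
print(np.round(M,3)); print(sensors.get_obs()["q"].round(2))
a=np.radians(51)
rows(T([0.649,0.189,0.2],axes([0,0,-1],[np.cos(a),np.sin(a),0])))
E
```

```text
clock: 3.0
ee_pos: [0.5565, -0.0178, 0.2884]
tool_rot: [0.965, 0.234, 0.118, 0.008]
contact_force: [0.8, -0.3, 0.9]
gripper_width: 1.001
clock: 3.42
ee_pos: [0.6019, 0.0403, 0.2879]
tool_rot: [0.902, 0.431, -0.001, -0.002]
contact_force: [-0.1, 0.3, -0.8]
gripper_width: 1.002
[[ 0.628  0.778 -0.004  0.602]
 [ 0.778 -0.628  0.002  0.04 ]
 [-0.001 -0.004 -1.     0.288]
 [ 0.     0.     0.     1.   ]]
[-0.14  0.2   1.44  0.    1.51  0.55]
N 5 row [0.0293, -0.0114, 0.0177] [-0.03, 0.0, -0.02] tot ang 0.2 d 0.18
```

View pics/w2.png

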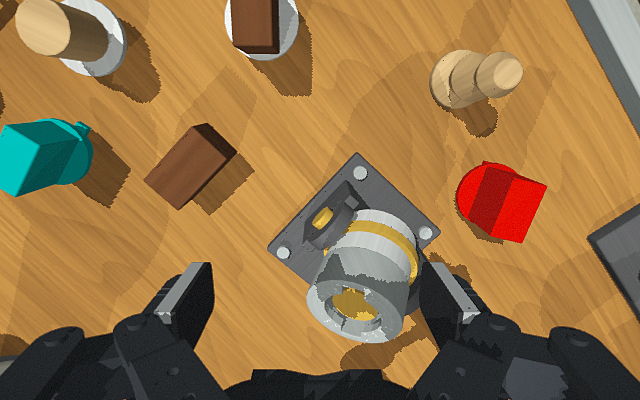

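Run:
```python
from rim import *
d=dict(np.load("w2.npz")); c=cam_of(d,d["M"]); img=d["pixels"]
o=cv2.resize(img[250:350,290:420],None,fx=5,fy=5,interpolation=2)
def S_(p):
    ct,st=np.cos(p[4]),np.sin(p[4]); return T(p[:3],axes([st*np.cos(p[3]),st*np.sin(p[3]),ct],[.53,.734,0.424]))
for p,col in (([.5535,-.0718,.15,3.29,.5236],(255,0,255)),([.5537,-.072,.1477,3.39,.5387],(0,255,0))):
    S=S_(p)
    for R in (.046,.027):
        for q in proj((S@np.c_[R*np.cos(th),R*np.sin(th),0*th,1+0*th].T).T[:,:3],c): cv2.circle(o,tuple(int(v) for v in (q-[290,250]+.4)*5),0,col,-1)
    for q in proj((S@np.array([[.036,.01,0,1],[.036,-.01,0,1],[-.036,.01,0,1],[-.036,-.01,0,1.]]).T).T[:,:3],c): cv2.circle(o,tuple(int(v) for v in (q-[290,250]+.4)*5),3,col,-1)
cv2.imwrite("pics/fit4.png",o)
# bolts: 4? base orientation from w2
for u,z in [([[360,173],[425.5,233.5]],.015),([[283,253],[360,173]],.015)]:
    X=bz(u,z,c); v=X[1]-X[0]; print(X.round(4).tolist(),np.degrees(np.arctan2(v[1],v[0])).round(2),np.linalg.norm(v))
# holder
```

```text
[[0.6328, -0.004, 0.015], [0.6505, -0.1187, 0.015]] -81.2 0.11605977562228235
[[0.492, -0.0262, 0.015], [0.6328, -0.004, 0.015]] 8.93 0.14250401470680701
```

View pics/fit4.png

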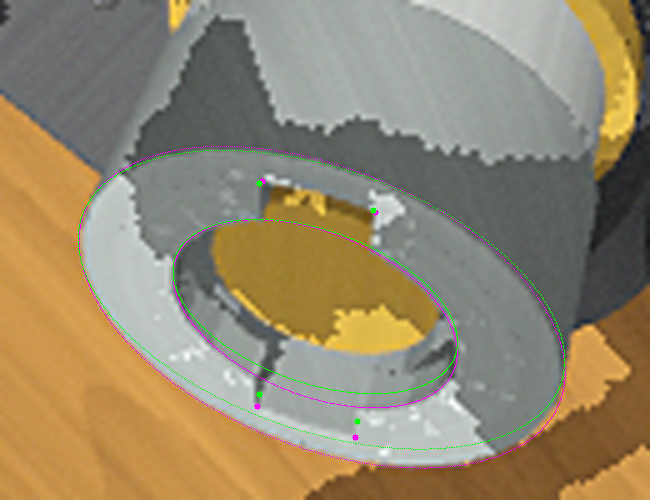

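```bash
python3 -m crank '[[0.0293,-0.0114,0.0177,0,0,0,1],[0.0293,-0.0114,0.0177,0,0,0,1],[0.0293,-0.0114,0.0177,0,0,0,1],[0.0293,-0.0114,0.0177,0,0,0,1],[0.0293,-0.0114,0.0177,0,0,0,1]]'
python3 -m crank '[[0,0,0,0,0,0,1]]'
python3 - <<'E'
from h import *
M=cur();d=capture("wrist"); cv2.imwrite("pics/w3.png",d["pixels"]); np.savez("w3.npz",M=M,**{k:v for k,v in d.items()})
print(np.round(M,3))
print(look_for("holder_center","wrist"))
E
```

```text
clock: 3.88
ee_pos: [0.6488, 0.1884, 0.2016]
tool_rot: [0.904, 0.428, 0.001, -0.0]
contact_force: [0.2, 0.4, 0.2]
gripper_width: 1.0
clock: 3.97
ee_pos: [0.6464, 0.192, 0.1967]
tool_rot: [0.903, 0.43, -0.002, -0.002]
contact_force: [-1.5, -0.2, -0.3]
gripper_width: 0.998
[[ 0.63   0.776 -0.006  0.646]
 [ 0.776 -0.63   0.002  0.192]
 [-0.002 -0.006 -1.     0.197]
 [ 0.     0.     0.     1.   ]]
[{'centre': [0.6525, 0.199, 0.0966], 'confidence': 0.83}, {'centre': [0.4046, 0.2472, 0.0502], 'confidence': 0.79}, {'centre': [0.5936, 0.4071, 0.0316], 'confidence': 0.77}, {'centre': [0.7638, -0.0981, 0.0313], 'confidence': 0.68}]
```

View pics/w3.png

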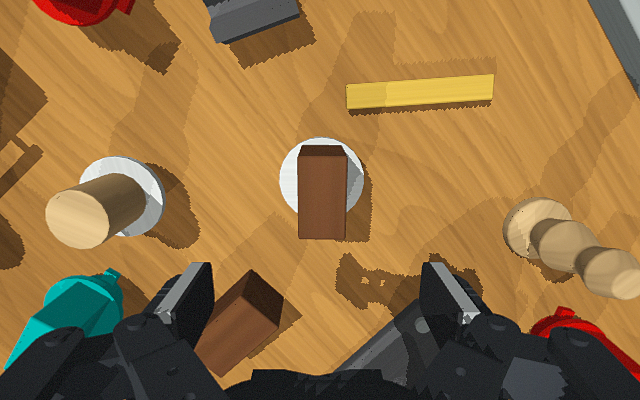

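Run:
```python
from h import *
d=dict(np.load("w3.npz")); img=d["pixels"]
cv2.imwrite("pics/w3z.png",cv2.resize(img[120:260,260:390],None,fx=4.2,fy=4.2,interpolation=2))
```

```text
(no output)
```

View pics/w3z.png

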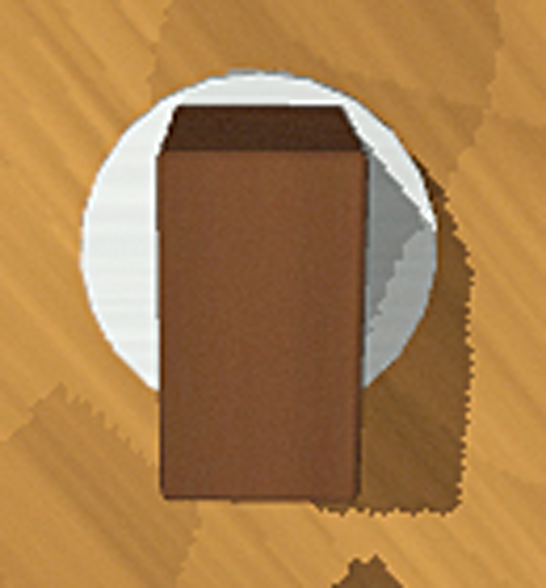

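Run:
```python
from h import *
d=dict(np.load("w3.npz")); c=cam_of(d,d["M"]); M=d["M"]
u=np.array([[157,152],[368,152],[161,498],[357,498]])/4.2+[260,120]-.4
X=bz(u,.094,c); print(X.round(4)); ctr=X.mean(0); print("ctr",ctr.round(4))
for i,j in ((2,0),(3,1),(0,1),(2,3)):
    v=X[j]-X[i]; print(np.linalg.norm(v).round(4),np.degrees(np.arctan2(v[1],v[0])).round(1))
# flange circle at z=.034: leftmost 80, rightmost 436, top 70
f=np.array([[80,245],[436,245],[258,70]])/4.2+[260,120]-.4
F=bz(f,.034,c); print("flange",((F[0]+F[1])/2).round(4), (F[2]-.038*np.array([np.cos(.89),np.sin(.89),0])).round(4), np.linalg.norm(F[0]-F[1]))
a=np.radians(51.)
h=np.r_[ctr[:2],0]; 
rows(T([ctr[0],ctr[1],.045],axes([0,0,-1],[np.cos(a),np.sin(a),0])))
```

```text
[[0.6571 0.2269 0.094 ]
 [0.6845 0.2047 0.094 ]
 [0.6175 0.1786 0.094 ]
 [0.6449 0.1566 0.094 ]]
ctr [0.651  0.1917 0.094 ]
0.0624 50.7
0.0623 50.6
0.0352 -39.0
0.0351 -38.9
flange [0.6517 0.1929 0.034 ] [0.6509 0.1919 0.034 ] 0.0753769301255413
N 5 row [0.0009, 0.0001, 0.0311] [-0.01, 0.0, -0.03] tot ang 0.2 d 0.156
```

```bash
python3 -m crank '[[0.0009,0.0001,0.0311,0,0,0,1],[0.0009,0.0001,0.0311,0,0,0,1],[0.0009,0.0001,0.0311,0,0,0,1]]'; python3 -m crank '[[0,0,0,0,0,0,1]]'
python3 -m crank '[[0,0,0,0,0,0,1]]'
python3 - <<'E'
from h import *
a=np.radians(50.7)
rows(T([.651,.1918,.045],axes([0,0,-1],[np.cos(a),np.sin(a),0])))
E
```

```text
clock: 4.32
ee_pos: [0.6521, 0.1891, 0.1104]
tool_rot: [0.904, 0.428, 0.003, 0.001]
contact_force: [0.4, -0.0, -1.3]
gripper_width: 1.007
clock: 4.4
ee_pos: [0.6465, 0.1887, 0.1026]
tool_rot: [0.904, 0.428, -0.004, -0.002]
contact_force: [-1.9, -0.4, -1.5]
gripper_width: 1.003
clock: 4.48
ee_pos: [0.6497, 0.1897, 0.1082]
tool_rot: [0.903, 0.429, -0.001, -0.0]
contact_force: [0.2, 0.3, 0.3]
gripper_width: 0.998
N 2 row [0.0013, -0.0001, 0.0316] [-0.04, 0.02, 0.04] tot ang 0.1 d 0.063
```

Run:
```python
from h import *
M=cur();print(M[:3,3].round(4));d=capture("wrist"); np.savez("w4.npz",M=M,**{k:v for k,v in d.items()}); print(cur()[:3,3].round(4))
cv2.imwrite("pics/w4.png",d["pixels"])
```

```text
[0.6497 0.1897 0.1082]
[0.6515 0.1903 0.1107]
```

View pics/w4.png

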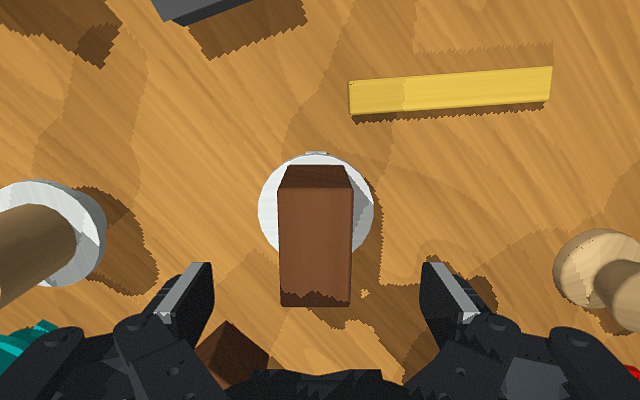

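Run:
```python
from h import *
d=dict(np.load("w4.npz")); c=cam_of(d,d["M"]); M=d["M"]
X=bz([[278,187.5],[353,187.5],[281,305.5],[350.5,305.5]],.094,c); ctr=X.mean(0); print(ctr.round(4), [np.linalg.norm(X[i]-X[j]).round(4) for i,j in((0,1),(2,3),(0,2),(1,3))])
print("in tool", (M[:3,:3].T@(ctr-M[:3,3])).round(4)); v=X[1]-X[0]+X[3]-X[2]; print(90+np.degrees(np.arctan2(v[1],v[0])))
```

```text
[0.6516 0.1917 0.094 ] [np.float64(0.0346), np.float64(0.0356), np.float64(0.0624), np.float64(0.0624)]
in tool [0.0028 0.0002 0.0142]
50.83410607361725
```

```bash
python3 -m crank '[[0.0013,0,0.021,0,0,0,1],[0.0013,0,0.021,0,0,0,1],[0,0,0.02,0,0,0,1],[0,0,0,0,0,0,1],[0,0,0,0,0,0,1]]'; python3 -m crank '[[0,0,0,0,0,0,-1],[0,0,0,0,0,0,-1],[0,0,0,0,0,0,-1],[0,0,0,0,0,0,-1],[0,0,0,0,0,0,-1]]'
python3 -m crank '[[0,0,0,0,0,0,-1],[0,0,0,0,0,0,-1]]'
```

```text
clock: 4.95
ee_pos: [0.6532, 0.1937, 0.0486]
tool_rot: [0.903, 0.43, 0.002, 0.0]
contact_force: [0.4, -0.2, 0.6]
gripper_width: 1.003
clock: 5.37
ee_pos: [0.653, 0.1945, 0.0479]
tool_rot: [0.903, 0.43, 0.002, 0.0]
contact_force: [-0.2, 0.3, 6.0]
gripper_width: 0.413
clock: 5.53
ee_pos: [0.653, 0.1944, 0.0479]
tool_rot: [0.903, 0.43, 0.002, 0.0]
contact_force: [-1.3, -0.2, 6.3]
gripper_width: 0.415
```

```bash
python3 -m crank '[[0,0,-0.02,0,0,0,-1],[0,0,-0.035,0,0,0,-1],[0,0,-0.04,0,0,0,-1],[0,0,-0.04,0,0,0,-1],[0,0,-0.04,0,0,0,-1]]'; python3 -m crank '[[0,0,-0.03,0,0,0,-1],[0,0,-0.02,0,0,0,-1],[0,0,0,0,0,0,-1],[0,0,0,0,0,0,-1]]'
python3 - <<'E'
from h import *
M=cur();print(M.round(4));d=capture("wrist"); np.savez("w5.npz",M=M,**{k:v for k,v in d.items()}); cv2.imwrite("pics/w5.png",d["pixels"])
E
```

```text
clock: 5.95
ee_pos: [0.651, 0.194, 0.222]
tool_rot: [0.903, 0.43, -0.001, -0.001]
contact_force: [0.3, 0.0, -2.9]
gripper_width: 0.417
clock: 6.28
ee_pos: [0.6521, 0.194, 0.2714]
tool_rot: [0.903, 0.43, 0.001, 0.0]
contact_force: [-0.1, -0.5, -3.4]
gripper_width: 0.412
[[ 6.298e-01  7.768e-01  1.900e-03  6.521e-01]
 [ 7.768e-01 -6.298e-01  9.000e-04  1.940e-01]
 [ 1.900e-03  9.000e-04 -1.000e+00  2.714e-01]
 [ 0.000e+00  0.000e+00  0.000e+00  1.000e+00]]
```

View pics/w5.png

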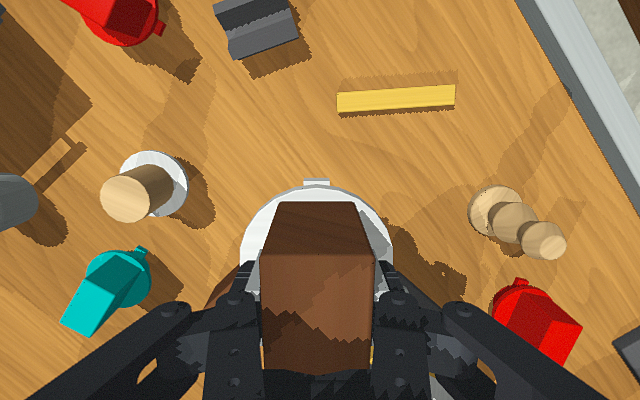

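Run:
```python
from h import *
d=dict(np.load("w5.npz")); cv2.imwrite("pics/w5z.png",cv2.resize(d["pixels"][160:300,230:400],None,fx=4.2,fy=4.2,interpolation=2))
```

```text
(no output)
```

View pics/w5z.png

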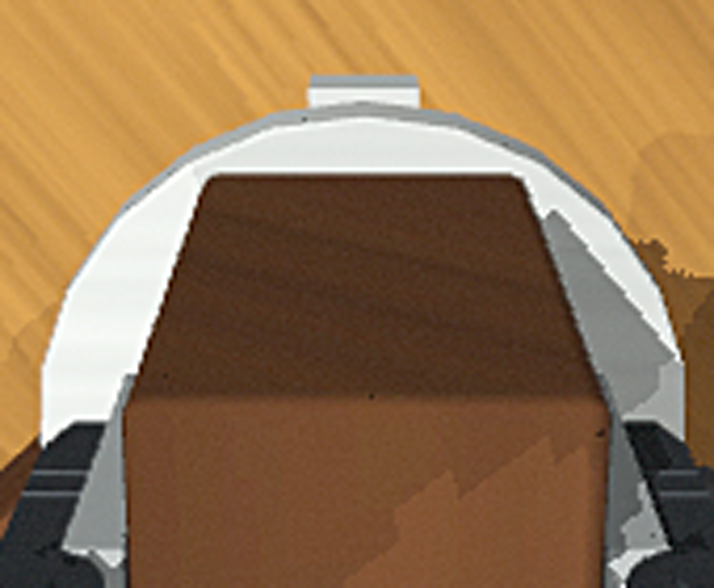

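```bash
cat > inhand.py <<'E'
from h import *
P=np.array([[.032,.018,.094],[.032,-.018,.094],[.032,.018,.034],[.032,-.018,.034],[.035,.007,.008],[.035,-.007,.008],[.035,.007,0],[.035,-.007,0],[.038,0,.034],[.038,0,.026]])
def inhand(d,px,oz0=.048,prior=True):
    K=np.array([[d["fx"],0,d["cx"]],[0,d["fy"],d["cy"]],[0,0,1.]]); He=d["hand_eye"]
    Wi=np.linalg.inv(He); c=(K,d["D"],Wi[:3,:3],Wi[:3,3])
    B=np.diag([1.,-1,-1])
    def H(p): return T([p[0],p[1],p[2]],B@Rn.from_rotvec(p[3:]).as_matrix())
    def f(p):
        X=(H(p)@np.c_[P,np.ones(len(P))].T).T[:,:3]
        return np.r_[(proj(X,c)-px).ravel(),(p[2]-oz0)/.001*1.0,p[3:]/.02]
    r=least_squares(f,[0,0,oz0,0,0,0],loss="soft_l1",x_scale=[.01,.01,.01,.1,.1,.1]); return H(r.x),r.x,f(r.x)
E
python3 - <<'E'
from inhand import *
d=dict(np.load("w5.npz"))
px=np.array([[127,403],[606,403],[207,175],[522,175],[309,87],[420,87],[310,75],[419,75],[365,119],[365,102]])/4.2+[230,160]-.4
H,p,e=inhand(d,px); print(p[:3].round(4),np.degrees(p[3:]).round(2)); print(e.round(1)); np.save("H.npy",H)
E
```

```text
[-0.0048  0.0005  0.0508] [ 0.12 -0.12 -0.03]
[-1.1  0.2  1.   0.2 -0.4 -1.1  0.6 -1.1  0.3  0.7 -0.3  0.7  0.5  0.2
 -0.6  0.2 -0.  -0.1 -0.  -0.2  2.8  0.1 -0.1 -0. ]
```

Run:
```python
from h import *
d=dict(np.load("w2.npz")); cv2.imwrite("pics/w2z.png",cv2.resize(d["pixels"][265:350,300:410],None,fx=7,fy=7,interpolation=2))
```

```text
(no output)
```

View pics/w2z.png

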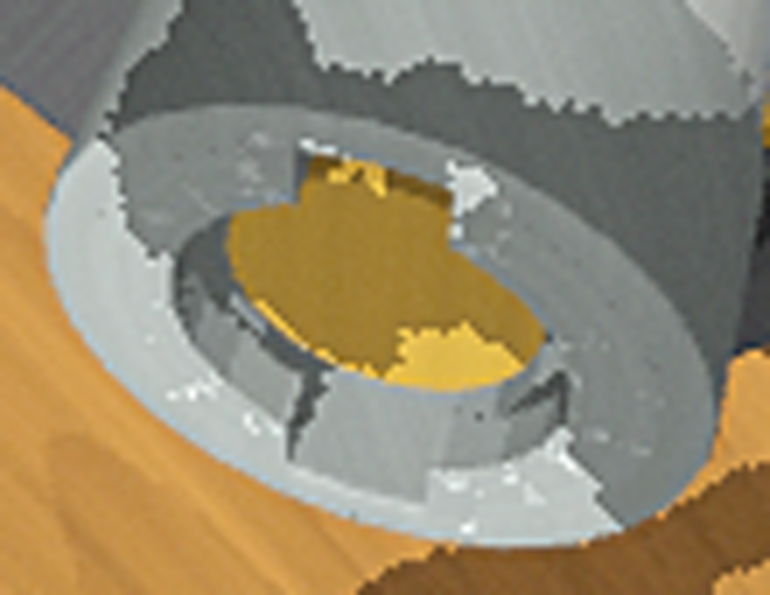

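```bash
cat > joint.py <<'E'
from rim import *
d1=dict(np.load("w1.npz")); d2=dict(np.load("w2.npz"))
g=np.array([0.5532,-.0719,3.40,.7]); c1=cam_of(d1,d1["M"])
po1=rimfit(d1["pixels"],c1,g); pi1=innerfit(d1["pixels"],c1,g)
gg=np.array([0.5532,-.0719,3.463,.7]);
po1=po1[cKDTree(curve(gg,.046,c1)).query(po1)[0]<1.5]; pi1=pi1[cKDTree(curve(gg,.027,c1)).query(pi1)[0]<1.5]
co1=np.array([[263,163],[205,237],[507,365],[452,428]])/3.7+[240,100]-0.4
po2=np.array([(47,230),(60,295),(105,365),(170,430),(300,500),(400,533),(510,548),(620,530),(680,490),(717,420),(705,345),(655,270),(570,200),(480,150),(350,112),(240,103),(150,120)])/7+[300,265]-.43
pi2=np.array([(176,275),(215,362),(265,403),(435,470),(540,440),(567,415)])/7+[300,265]-.43
co2=np.array([(303,145),(455,186),(290,462),(425,502)])/7+[300,265]-.43
def Sx(x,y,az,gap,z=.15,tilt=np.pi/6):
    zz=np.array([np.sin(tilt)*np.cos(az),np.sin(tilt)*np.sin(az),np.cos(tilt)])
    S=T([x,y,z],axes(zz,[.53,.734,.424])); S[:3,:3]=S[:3,:3]@Rn.from_euler("z",gap).as_matrix(); return S
def cam2(d,dl):
    He=d["hand_eye"].copy(); He[:3,3]+=dl; d=dict(d,hand_eye=He); return cam_of(d,d["M"])
def circ(S,R,c): return proj((S@np.c_[R*np.cos(th),R*np.sin(th),0*th,1+0*th].T).T[:,:3],c)
CP=np.array([[.0357,-.01,0,1],[.0357,.01,0,1],[-.0357,.01,0,1],[-.0357,-.01,0,1]])
def f(p,sd=(.002,.002,.0005),dz=-.0029):
    S=Sx(*p[:4]); e=[]
    for d,po,pi,co in ((d1,po1,pi1,co1),(d2,po2,pi2,co2)):
        c=cam2(d,p[4:7]); w=np.sqrt(20/len(po))
        e+= [w*cKDTree(circ(S,.046,c)).query(po)[0],w*cKDTree(circ(S,.027,c)).query(pi)[0]]
        e.append(2*cKDTree(proj((S@CP.T).T[:,:3],c)).query(co)[0])
    e.append((p[4:7]-[0,0,dz])/np.array(sd)); return np.concatenate(e)
if __name__=="__main__":
    for dz,sd in ((-.0029,(.002,.002,.0003)),(-.0029,(1e-5,1e-5,1e-5)),(0,(1e-5,1e-5,1e-5)),(0,(.003,.003,.003))):
        r=least_squares(f,[.5535,-.0718,3.3,0,0,0,dz],args=(sd,dz),loss="soft_l1",x_scale=[.01,.01,.1,.1,.002,.002,.002],diff_step=1e-4)
        print(r.x.round(4),r.cost.round(1)); print(Sx(*r.x[:4])[:3,:3].round(3).tolist())
E
python3 joint.py
```

```text
[ 5.5410e-01 -7.2100e-02  3.2797e+00 -4.0000e-04  1.6000e-03  2.0000e-04
 -2.9000e-03] 16.1
[[0.558, -0.666, -0.495], [0.739, 0.67, -0.069], [0.378, -0.327, 0.866]]
[ 5.526e-01 -7.200e-02  3.279e+00  3.400e-03  0.000e+00  0.000e+00
 -2.900e-03] 30.2
[[0.556, -0.668, -0.495], [0.741, 0.668, -0.068], [0.376, -0.329, 0.866]]
[ 5.5340e-01 -7.1600e-02  3.3177e+00 -7.0000e-04  0.0000e+00 -0.0000e+00
 -0.0000e+00] 26.4
[[0.552, -0.673, -0.492], [0.738, 0.669, -0.088], [0.388, -0.315, 0.866]]
[ 5.5410e-01 -7.2000e-02  3.2832e+00 -8.0000e-04  1.5000e-03  2.0000e-04
 -2.8000e-03] 16.3
[[0.558, -0.666, -0.495], [0.738, 0.671, -0.071], [0.379, -0.326, 0.866]]
```

```bash
cat > plan.py <<'E'
from joint import Sx
from h import *
S=Sx(.5541,-.0721,3.282,-.0005)
H=T([-.0032,.0006,.0479],np.diag([1.,-1,-1]))
def tgt(nz,rot=0.,dx=0,dy=0): # nose z in socket frame; rot clockwise deg looking in
    A=T([dx,dy,nz],Rn.from_euler("z",-rot,degrees=True).as_matrix()); return S@A@np.linalg.inv(H)
def nose(M=None):
    M=cur() if M is None else M
    N=np.linalg.inv(S)@M@H; v=Rn.from_matrix(N[:3,:3]).as_rotvec(degrees=True)
    print("nose in socket mm",(N[:3,3]*1000).round(1),"rotvec deg",v.round(2)); return N
E
python3 - <<'E'
from plan import *
nose(); print(tgt(.06).round(3)); rows(tgt(.06))
E
```

```text
nose in socket mm [274.5  89.7  -4. ] rotvec deg [20.13 22.41  2.07]
[[ 0.558  0.666  0.495  0.502]
 [ 0.739 -0.67   0.07  -0.077]
 [ 0.379  0.327 -0.866  0.244]
 [ 0.     0.     0.     1.   ]]
N 9 row [-0.0339, 0.0064, -0.0022] [-2.24, 2.49, 0.23] tot ang 30.2 d 0.31
```

```bash
python3 -m crank '[[-0.0339,0.0064,-0.0022,-2.24,2.49,0.23,-1],[-0.0339,0.0064,-0.0022,-2.24,2.49,0.23,-1],[-0.0339,0.0064,-0.0022,-2.24,2.49,0.23,-1],[-0.0339,0.0064,-0.0022,-2.24,2.49,0.23,-1],[-0.0339,0.0064,-0.0022,-2.24,2.49,0.23,-1]]'
python3 -m crank '[[-0.0339,0.0064,-0.0022,-2.24,2.49,0.23,-1],[-0.0339,0.0064,-0.0022,-2.24,2.49,0.23,-1],[-0.0339,0.0064,-0.0022,-2.24,2.49,0.23,-1],[-0.0339,0.0064,-0.0022,-2.24,2.49,0.23,-1],[0,0,0,0,0,0,-1]]'
python3 -m crank '[[0,0,0,0,0,0,-1],[0,0,0,0,0,0,-1]]'
python3 - <<'E'
from plan import *
nose(); print(sensors.get_obs()["q"].round(2))
M=cur();d=capture("wrist"); np.savez("w6.npz",M=M,**{k:v for k,v in d.items()}); cv2.imwrite("pics/w6.png",d["pixels"])
d=capture("side"); np.savez("s6.npz",M=M,**{k:v for k,v in d.items()}); cv2.imwrite("pics/s6.png",cv2.resize(d["pixels"][100:300,200:460],None,fx=3,fy=3,interpolation=2))
print(rows(tgt(.02)))
E
```

```text
clock: 6.75
ee_pos: [0.5661, 0.0421, 0.2659]
tool_rot: [0.897, 0.417, 0.139, 0.04]
contact_force: [0.3, -0.5, -1.4]
gripper_width: 0.414
clock: 7.17
ee_pos: [0.4962, -0.0807, 0.2372]
tool_rot: [0.883, 0.394, 0.246, 0.071]
contact_force: [-1.3, -0.1, -3.8]
gripper_width: 0.416
clock: 7.33
ee_pos: [0.502, -0.076, 0.2442]
tool_rot: [0.88, 0.398, 0.249, 0.072]
contact_force: [0.7, -0.3, -2.2]
gripper_width: 0.411
nose in socket mm [ 0.5  0.7 59.7] rotvec deg [ 0.05 -0.07 -0.14]
[-0.61 -0.42  2.18  0.41  1.03 -0.04]
N 2 row [-0.0013, -0.0, 0.0202] [0.01, -0.08, 0.05] tot ang 0.2 d 0.041
[[ 9.99998633e-01 -8.46413738e-04 -1.42027998e-03 -1.32708613e-03]
 [ 8.46184531e-04  9.99999629e-01 -1.61974242e-04 -3.11445033e-05]
 [ 1.42041655e-03  1.60772201e-04  9.99998978e-01  2.02498319e-02]
 [ 0.00000000e+00  0.00000000e+00  0.00000000e+00  1.00000000e+00]]
```

View pics/w6.png

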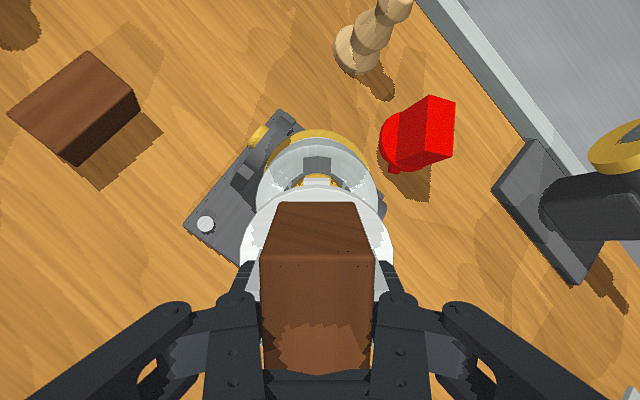

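View pics/s6.png

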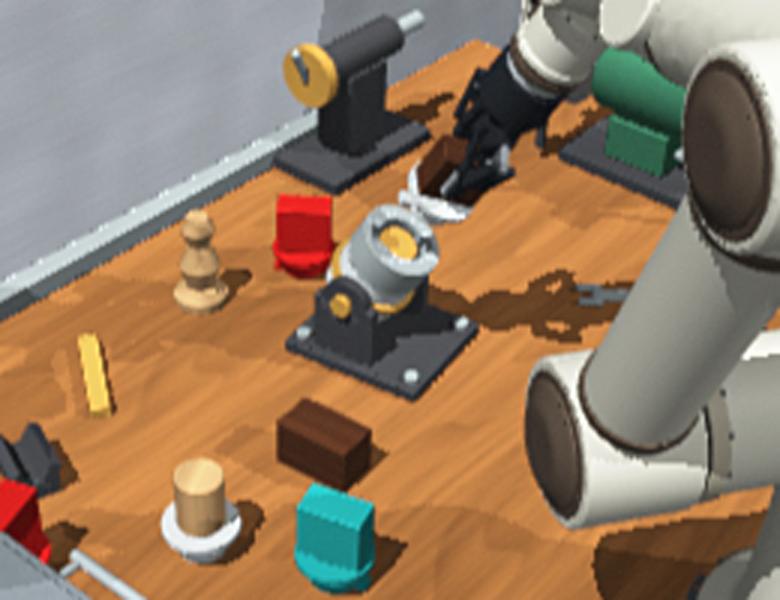

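Run:
```python
from plan import *
from joint import cam2,circ,CP
d=dict(np.load("w6.npz")); c=cam2(d,np.array([.0016,.0002,-.0029]))
o=cv2.resize(d["pixels"][120:230,230:400],None,fx=4.5,fy=4.5,interpolation=2)
tt=lambda q: tuple(int(v) for v in (q-[230,120]+.4)*4.5)
for R in(.046,.027):
    for q in circ(S,R,c): cv2.circle(o,tt(q),0,(255,0,255),-1)
for q in proj((S@CP.T).T[:,:3],c): cv2.circle(o,tt(q),3,(0,0,255),-1)
P=np.array([[.032,.018,.034],[.032,-.018,.034],[.038,0,.034]])
for q in proj((d["M"]@H@np.c_[P,np.ones(3)].T).T[:,:3],c): cv2.circle(o,tt(q),3,(255,0,0),-1)
cv2.imwrite("pics/w6o.png",o)
s=dict(np.load("s6.npz")); c=cam_of(s); o=cv2.resize(s["pixels"][130:230,290:390],None,fx=5.5,fy=5.5,interpolation=2)
tt=lambda q: tuple(int(v) for v in (q-[290,130]+.4)*5.5)
for R in(.046,.027):
    for q in circ(S,R,c): cv2.circle(o,tt(q),0,(255,0,255),-1)
N=s["M"]@H
for R,z in((.038,.034),(.0245,0)):
    for q in circ(N@T([0,0,z],np.eye(3)),R,c): cv2.circle(o,tt(q),0,(255,0,0),-1)
cv2.imwrite("pics/s6o.png",o)
```

```text
(no output)
```

View pics/w6o.png

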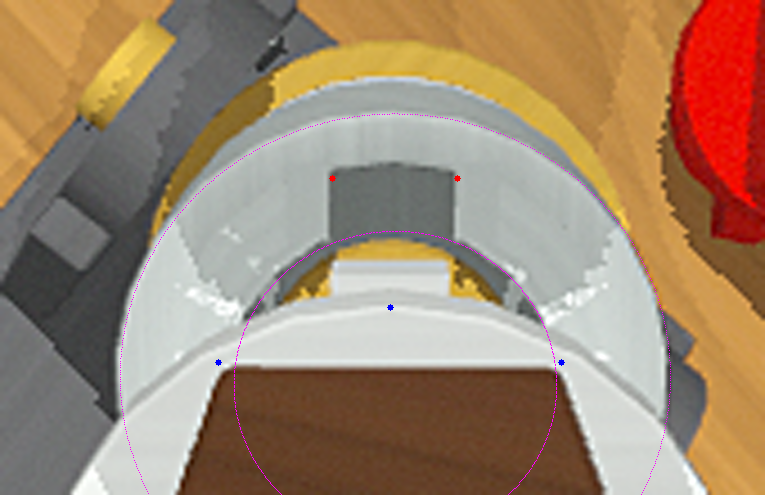

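View pics/s6o.png

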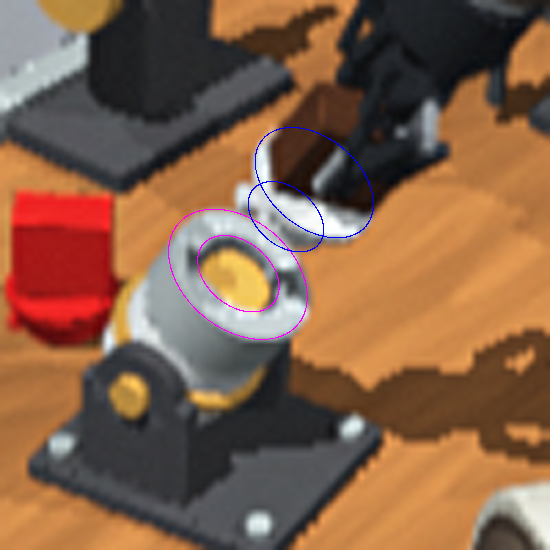

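```bash
python3 -m crank '[[0.0002,0.0002,0.02,0,0,0,-1],[0.0003,0.0002,0.02,0,0,0,-1],[0,0,0.015,0,0,0,-1],[0,0,0,0,0,0,-1],[0,0,0,0,0,0,-1]]'
python3 -m crank '[[0,0,0,0,0,0,-1]]'
python3 - <<'E'
from plan import *
nose()
M=cur();d=capture("wrist"); np.savez("w7.npz",M=M,**{k:v for k,v in d.items()}); cv2.imwrite("pics/w7.png",cv2.resize(d["pixels"][110:290,220:420],None,fx=3.5,fy=3.5,interpolation=2))
nose()
E
```

```text
clock: 7.85
ee_pos: [0.531, -0.0705, 0.1985]
tool_rot: [0.879, 0.401, 0.249, 0.072]
contact_force: [-0.4, -0.3, -1.7]
gripper_width: 0.417
clock: 7.93
ee_pos: [0.5315, -0.0716, 0.2001]
tool_rot: [0.879, 0.4, 0.25, 0.074]
contact_force: [0.1, -1.2, -2.3]
gripper_width: 0.416
nose in socket mm [ 3.7 -1.7  6.6] rotvec deg [-0.15 -0.19  0.13]
nose in socket mm [ 3.5 -2.2  7. ] rotvec deg [-0.22 -0.19  0.11]
```

View pics/w7.png

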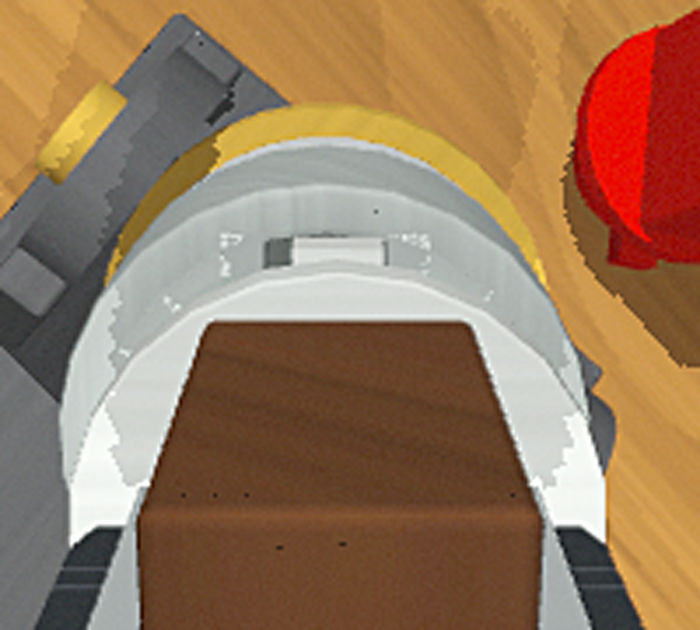

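```bash
python3 -m crank '[[-0.0025,-0.002,0,0,0,0,-1],[0,0,0,0,0,0,-1],[0,0,0,0,0,0,-1]]'
python3 - <<'E'
from plan import *
nose()
E
python3 -m crank '[[0,0,0,0,0,0,-1],[0,0,0,0,0,0,-1]]'
python3 - <<'E'
from plan import *
nose()
M=cur();d=capture("wrist"); np.savez("w8.npz",M=M,**{k:v for k,v in d.items()}); cv2.imwrite("pics/w8.png",cv2.resize(d["pixels"][110:290,220:420],None,fx=3.5,fy=3.5,interpolation=2))
nose()
E
```

```text
clock: 8.23
ee_pos: [0.5281, -0.0732, 0.198]
tool_rot: [0.879, 0.399, 0.25, 0.074]
contact_force: [0.4, -0.6, -3.2]
gripper_width: 0.41
nose in socket mm [-0.2  0.2  6.7] rotvec deg [-0.2  -0.14  0.01]
clock: 8.4
ee_pos: [0.5281, -0.0731, 0.1978]
tool_rot: [0.879, 0.399, 0.25, 0.074]
contact_force: [-0.3, -0.5, -2.8]
gripper_width: 0.413
nose in socket mm [-0.2  0.2  6.4] rotvec deg [-0.18 -0.14 -0.01]
nose in socket mm [-0.2  0.3  6.3] rotvec deg [-0.17 -0.14 -0.  ]
```

View pics/w8.png

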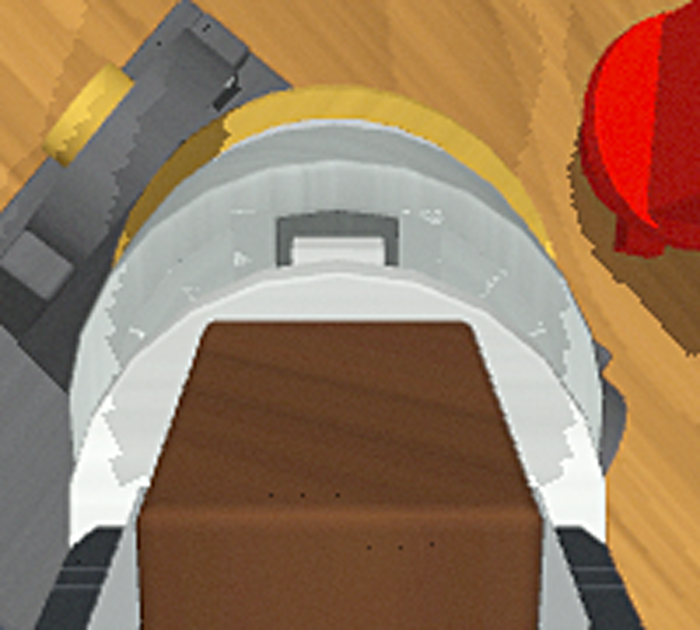

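```bash
python3 -m crank '[[0.0006,0,0.004,0,0,0,-1],[0,0,0.004,0,0,0,-1],[0,0,0.004,0,0,0,-1],[0,0,0,0,0,0,-1]]'
python3 - <<'E'
from plan import *
nose()
E
python3 -m crank '[[0,0,0,0,0,0,-1]]'
python3 - <<'E'
from plan import *
nose(); o=sensors.get_obs(); print("force tool",(cur()[:3,:3].T@o["contact_force"]).round(1))
E
```

```text
clock: 8.78
ee_pos: [0.5342, -0.0712, 0.186]
tool_rot: [0.879, 0.399, 0.249, 0.073]
contact_force: [0.3, -0.2, -2.2]
gripper_width: 0.415
nose in socket mm [ 0.1  1.4 -6.9] rotvec deg [-0.03 -0.11 -0.02]
clock: 8.87
ee_pos: [0.5343, -0.0714, 0.1867]
tool_rot: [0.879, 0.399, 0.25, 0.073]
contact_force: [-0.1, 0.8, -2.0]
gripper_width: 0.414
nose in socket mm [ 0.2  1.  -6.4] rotvec deg [-0.07 -0.12 -0.  ]
force tool [-0.3 -1.3  1.8]
```

```bash
python3 -m crank '[[0.0003,0.0006,0.004,0,0,0,-1],[0,0,0.004,0,0,0,-1],[0,0,0.004,0,0,0,-1],[0,0,0,0,0,0,-1]]'
python3 - <<'E'
from plan import *
nose(); o=sensors.get_obs(); print("force tool",(cur()[:3,:3].T@o["contact_force"]).round(1))
E
python3 -m crank '[[0,0,0.004,0,0,0,-1],[0,0,0.0015,0,0,0,-1],[0,0,0,0,0,0,-1],[0,0,0,0,0,0,-1]]'
python3 - <<'E'
from plan import *
nose(); o=sensors.get_obs(); print("force tool",(cur()[:3,:3].T@o["contact_force"]).round(1))
E
```

```text
clock: 9.2
ee_pos: [0.5414, -0.071, 0.1774]
tool_rot: [0.879, 0.399, 0.25, 0.074]
contact_force: [-4.5, 0.3, 3.9]
gripper_width: 0.412
nose in socket mm [  1.   -0.5 -18. ] rotvec deg [-0.17 -0.15  0.01]
force tool [-0.8 -1.9 -5.6]
clock: 9.53
ee_pos: [0.5441, -0.0707, 0.1734]
tool_rot: [0.879, 0.399, 0.25, 0.074]
contact_force: [-8.1, -0.7, 6.8]
gripper_width: 0.417
nose in socket mm [  1.2  -0.8 -22.8] rotvec deg [-0.18 -0.16  0.04]
force tool [ -2.4  -2.7 -10. ]
```

```bash
python3 -m crank '[[0.0001,0.0004,0,0,0,7,-1],[0,0.0004,0,0,0,7,-1],[0.0001,0.0004,0,0,0,7,-1],[0,0.0004,0,0,0,7,-1],[0,0,0,0,0,0,-1]]'
python3 - <<'E'
from plan import *
nose(); o=sensors.get_obs(); print("force tool",(cur()[:3,:3].T@o["contact_force"]).round(1),(cur()[:3,:3].T@o["wrist_torque"]).round(2), o["q"].round(2))
E
```

```text
clock: 9.95
ee_pos: [0.545, -0.0722, 0.1739]
tool_rot: [0.95, 0.172, 0.261, 0.011]
contact_force: [-7.8, -1.5, 5.7]
gripper_width: 0.418
nose in socket mm [  0.9  -1.1 -22.7] rotvec deg [ -0.18  -0.18 -28.25]
force tool [-4.  -0.5 -8.9] [ 0.4  -0.98  0.11] [-0.53 -0.2   2.16  0.45  0.81  0.43]
```

Turning smoothly, no obstruction. Depth fine; continue.

```bash
python3 -m crank '[[0.0001,0.0004,0,0,0,7,-1],[0,0.0004,0,0,0,7,-1],[0.0001,0.0004,0,0,0,7,-1],[0,0.0004,0,0,0,7,-1],[0,0,0,0,0,0,-1]]'
python3 - <<'E'
from plan import *
nose(); o=sensors.get_obs(); print("force tool",(cur()[:3,:3].T@o["contact_force"]).round(1),(cur()[:3,:3].T@o["wrist_torque"]).round(2), o["q"].round(2))
E
```

```text
clock: 10.37
ee_pos: [0.5454, -0.0736, 0.1739]
tool_rot: [0.963, -0.063, 0.255, -0.053]
contact_force: [-8.0, -0.7, 6.0]
gripper_width: 0.417
nose in socket mm [  0.9  -0.9 -22.8] rotvec deg [ -0.11  -0.21 -56.26]
force tool [-3.9  0.6 -9.3] [-0.09 -1.13  0.08] [-0.54 -0.2   2.16  0.45  0.81  0.91]
```

```bash
python3 -m crank '[[0.0001,0.0004,0,0,0,7,-1],[0,0.0004,0,0,0,7,-1],[0.0001,0.0004,0,0,0,7,-1],[0,0,0,0,0,0,-1]]'
python3 - <<'E'
from plan import *
nose(); o=sensors.get_obs(); print("force tool",(cur()[:3,:3].T@o["contact_force"]).round(1),(cur()[:3,:3].T@o["wrist_torque"]).round(2), o["q"].round(2))
E
python3 -m crank '[[0,0.0001,0,0,0,2,-1],[0,0,0,0,0,0,-1]]'
python3 - <<'E'
from plan import *
nose(); o=sensors.get_obs(); print("force tool",(cur()[:3,:3].T@o["contact_force"]).round(1),(cur()[:3,:3].T@o["wrist_torque"]).round(2), o["q"].round(2))
E
```

```text
clock: 10.7
ee_pos: [0.5451, -0.0746, 0.1736]
tool_rot: [0.936, -0.237, 0.241, -0.098]
contact_force: [-7.7, -0.2, 5.7]
gripper_width: 0.413
nose in socket mm [  0.9  -0.5 -22.9] rotvec deg [-3.000e-02 -2.100e-01 -7.726e+01]
force tool [-3.5  1.5 -8.8] [-0.37 -1.13  0.1 ] [-0.54 -0.2   2.16  0.45  0.81  1.28]
clock: 10.87
ee_pos: [0.5451, -0.0748, 0.1735]
tool_rot: [0.932, -0.251, 0.24, -0.102]
contact_force: [-8.8, -1.1, 6.5]
gripper_width: 0.415
nose in socket mm [  0.8  -0.6 -22.9] rotvec deg [-5.0e-02 -2.0e-01 -7.9e+01]
force tool [ -3.6   2.6 -10.1] [-0.56 -1.09 -0.02] [-0.54 -0.2   2.16  0.45  0.81  1.31]
```

```bash
python3 -m crank '[[0,0,-0.002,0,0,0,-1],[0,0,-0.002,0,0,0,-1],[0,0,-0.002,0,0,0,-1],[0,0,0,0,0,0,-1],[0,0,0,0,0,0,-1]]'
python3 - <<'E'
from plan import *
nose(); o=sensors.get_obs(); print("force tool",(cur()[:3,:3].T@o["contact_force"]).round(1),(cur()[:3,:3].T@o["wrist_torque"]).round(2), o["q"].round(2))
E
```

```text
clock: 11.28
ee_pos: [0.5421, -0.0752, 0.1787]
tool_rot: [0.932, -0.251, 0.24, -0.102]
contact_force: [-6.9, -0.1, 4.2]
gripper_width: 0.414
nose in socket mm [  0.7  -0.6 -16.9] rotvec deg [-6.000e-02 -2.100e-01 -7.895e+01]
force tool [-3.5  1.7 -7.1] [-0.51 -0.95  0.02] [-0.55 -0.22  2.16  0.45  0.83  1.31]
```

```bash
python3 -m crank '[[0,0,-0.002,0,0,0,-1],[0,0,0,0,0,0,-1],[0,0,0,0,0,0,-1]]'
python3 - <<'E'
from plan import *
nose(); o=sensors.get_obs(); print("force tool",(cur()[:3,:3].T@o["contact_force"]).round(1),(cur()[:3,:3].T@o["wrist_torque"]).round(2))
d=capture("wrist");cv2.imwrite("pics/w9.png",d["pixels"])
E
```

```text
clock: 11.53
ee_pos: [0.5412, -0.0754, 0.1802]
tool_rot: [0.932, -0.251, 0.24, -0.102]
contact_force: [-5.8, -1.0, 3.9]
gripper_width: 0.419
nose in socket mm [  0.7  -0.6 -15.1] rotvec deg [-6.000e-02 -2.300e-01 -7.897e+01]
force tool [-2.4  2.1 -6.3] [-0.58 -0.74 -0.12]
```

View pics/w9.png

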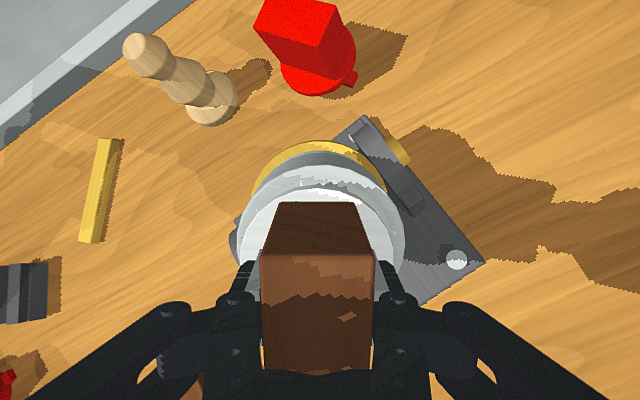

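```bash
python3 -m crank '[[0,0,-0.001,0,0,0,-1],[0,0,0,0,0,0,0],[0,0,0,0,0,0,1],[0,0,0,0,0,0,1],[0,0,0,0,0,0,1]]'
python3 -m crank '[[0,0,0,0,0,0,1],[0,0,0,0,0,0,1]]'
python3 - <<'E'
from h import *
o=sensors.get_obs(); print(o["contact_force"].round(1), o["ee_pos"].round(4))
d=capture("wrist");cv2.imwrite("pics/w10.png",d["pixels"])
E
```

```text
clock: 12.0
ee_pos: [0.5409, -0.0752, 0.1811]
tool_rot: [0.932, -0.251, 0.24, -0.102]
contact_force: [0.1, -0.3, -0.5]
gripper_width: 0.901
clock: 12.17
ee_pos: [0.5407, -0.0752, 0.1809]
tool_rot: [0.932, -0.251, 0.24, -0.102]
contact_force: [-1.1, 0.8, 0.9]
gripper_width: 0.999
[-1.1  0.8  0.9] [ 0.5407 -0.0752  0.1809]
```

View pics/w10.png

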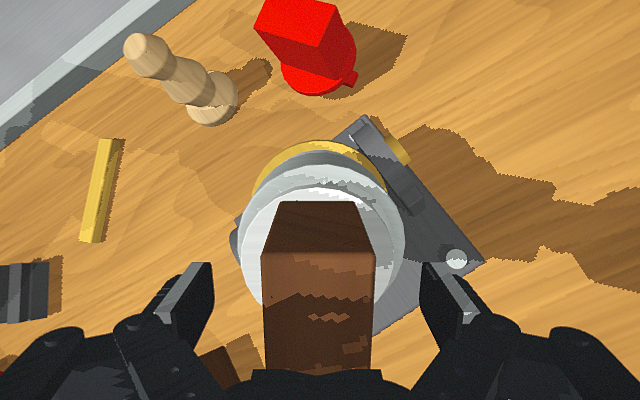

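Released cleanly: the block stays seated between the open fingers (block edge at about (318,253)). I'll retract along the axis.

```bash
python3 -m crank '[[0,0,-0.02,0,0,0,1],[0,0,-0.03,0,0,0,1],[0,0,-0.035,0,0,0,1],[0,0,-0.03,0,0,0,1],[0,0,-0.015,0,0,0,1]]'
python3 -m crank '[[0,0,0,0,0,0,1],[0,0,0,0,0,0,1]]'
python3 - <<'E'
from h import *
from joint import cam2
from plan import S
M=cur(); d=capture("wrist");cv2.imwrite("pics/w11.png",d["pixels"]); np.savez("w11.npz",M=M,**d)
s=capture("side"); cv2.imwrite("pics/s11.png",cv2.resize(s["pixels"][100:300,200:460],None,fx=3,fy=3,interpolation=2)); np.savez("s11.npz",**s)
c=cam2(dict(d,M=M),np.array([.0016,.0002,-.0029])); img=d["pixels"].copy()
L=S@T([0,0,-.016],Rn.from_euler("z",-79,degrees=True).as_matrix())
P=np.array([[sx*.032,sy*.018,z] for z in(.094,.034) for sx,sy in((1,1),(1,-1),(-1,-1),(-1,1))])
q=proj((L@np.c_[P,np.ones(8)].T).T[:,:3],c)
big=cv2.resize(img[80:330,180:460],None,fx=2.3,fy=2.3,interpolation=2)
for u in q: cv2.circle(big,tuple(int(v) for v in (u-[180,80]+.3)*2.3),3,(255,0,255),-1)
cv2.imwrite("pics/w11o.png",big); print(M[:3,3].round(3))
E
```

```text
clock: 12.63
ee_pos: [0.4758, -0.0851, 0.2974]
tool_rot: [0.932, -0.251, 0.242, -0.101]
contact_force: [0.3, 0.1, 0.6]
gripper_width: 1.001
clock: 12.8
ee_pos: [0.4761, -0.0847, 0.2937]
tool_rot: [0.932, -0.251, 0.241, -0.102]
contact_force: [-0.1, -0.9, -1.4]
gripper_width: 1.001
[ 0.476 -0.085  0.294]
```

View pics/w11o.png

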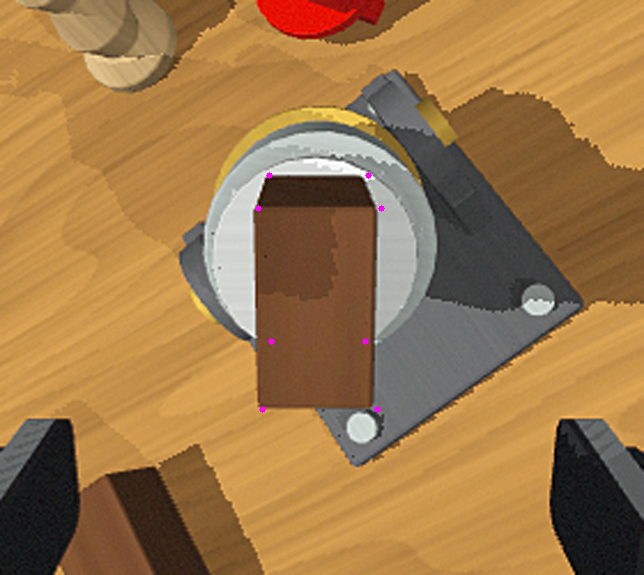

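View pics/s11.png

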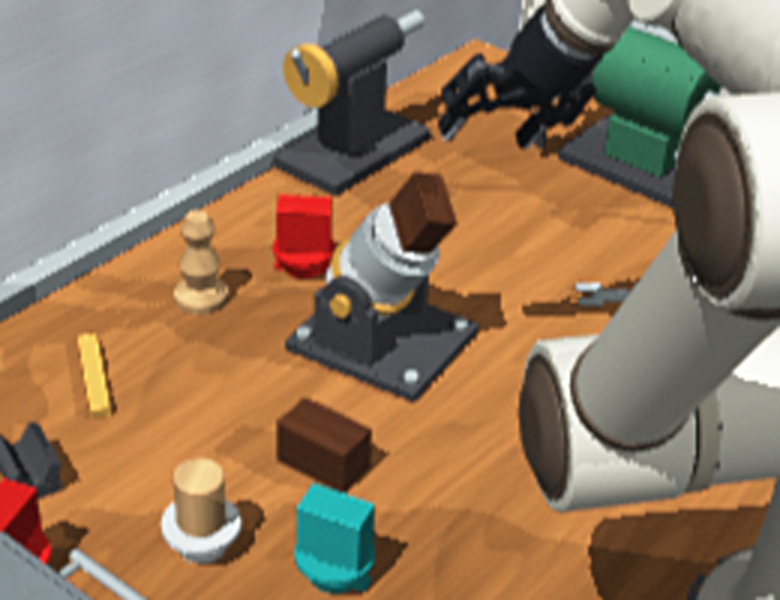

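Run:
```python
from h import *
from joint import cam2
from plan import S
d=dict(np.load("w11.npz")); c=cam2(d,np.array([.0016,.0002,-.0029]))
px=np.array([[255,207],[376,207],[373.5,408],[259,408],[264,177],[363,177]])/2.3+[180,80]-.3
P=np.array([[.032,.018,.094],[.032,-.018,.094],[-.032,-.018,.094],[-.032,.018,.094],[.032,.018,.034],[.032,-.018,.034]])
L=S@T([0,0,-.016],Rn.from_euler("z",-79,degrees=True).as_matrix())
def f(p):
    A=L@T(p[:3],Rn.from_rotvec(p[3:]).as_matrix()); return (proj((A@np.c_[P,np.ones(6)].T).T[:,:3],c)-px).ravel()
r=least_squares(f,np.zeros(6),x_scale=[.01]*3+[.1]*3); print((r.x[:3]*1000).round(1),np.degrees(r.x[3:]).round(1),f(r.x).round(1))
def g(p): return f(np.r_[p[:3],0,0,p[3]])
r=least_squares(g,np.zeros(4),x_scale=[.01]*3+[.1]); print((r.x[:3]*1000).round(1),np.degrees(r.x[3:]).round(1))
a=cv2.imread("pics/w11.png"); e=capture("wrist")["pixels"]; print("max diff",np.abs(a.astype(int)-e)[150:260,280:350].mean())
print(sensors.get_obs()["clock"])
```

```text
[-1.6  2.3 -1.9] [0.7 0.9 0.1] [-0.3  0.2  0.4 -0.1 -0.1 -0.3 -0.1  0.1  0.1  0.1 -0.  -0. ]
[-0.5  1.3 -2.3] [0.4]
max diff 11.167705627705628
12.95
```

Run:
```python
from h import *
d=dict(np.load("w2.npz")); M2=d["M"].copy(); M2[2,3]=.30
M=cur(); S=rows(M2,13); X=M
for i in range(13):
    X=X@S; print(X[:3,3].round(3),end=" ")
```

```text
N 13 row [0.0117, -0.0087, 0.0035] [0.11, -2.53, -6.09] tot ang 85.8 d 0.177
[ 0.49  -0.082  0.295] [ 0.504 -0.079  0.299] [ 0.518 -0.074  0.302] [ 0.531 -0.067  0.305] [ 0.544 -0.06   0.307] [ 0.555 -0.05   0.308] [ 0.566 -0.04   0.309] [ 0.576 -0.028  0.309] [ 0.584 -0.016  0.308] [ 0.591 -0.002  0.307] [0.596 0.011 0.305] [0.6   0.026 0.303] [0.602 0.04  0.3  ]
```

```bash
python3 -m crank '[[0.0117,-0.0087,0.0035,0.11,-2.53,-6.09,1],[0.0117,-0.0087,0.0035,0.11,-2.53,-6.09,1],[0.0117,-0.0087,0.0035,0.11,-2.53,-6.09,1],[0.0117,-0.0087,0.0035,0.11,-2.53,-6.09,1],[0.0117,-0.0087,0.0035,0.11,-2.53,-6.09,1]]'
python3 -m crank '[[0.0117,-0.0087,0.0035,0.11,-2.53,-6.09,1],[0.0117,-0.0087,0.0035,0.11,-2.53,-6.09,1],[0.0117,-0.0087,0.0035,0.11,-2.53,-6.09,1],[0.0117,-0.0087,0.0035,0.11,-2.53,-6.09,1],[0.0117,-0.0087,0.0035,0.11,-2.53,-6.09,1]]'
python3 -m crank '[[0.0117,-0.0087,0.0035,0.11,-2.53,-6.09,1],[0.0117,-0.0087,0.0035,0.11,-2.53,-6.09,1],[0.0117,-0.0087,0.0035,0.11,-2.53,-6.09,1],[0,0,0,0,0,0,1],[0,0,0,0,0,0,1]]'
python3 -m crank '[[0,0,0,0,0,0,1],[0,0,0,0,0,0,1]]'
cat > chk.py <<'E'
from h import *
from joint import cam2,circ
from plan import S
d=dict(np.load("w12.npz"))
c=cam2(d,np.array([.0016,.0002,-.0029])); img=d["pixels"]
ctr=proj(S[:3,3][None],c)[0].astype(int); x0,y0=ctr-[65,55]
def mk(fn,zs):
    o=cv2.resize(img[y0:y0+110,x0:x0+130],None,fx=5,fy=5,interpolation=2)
    if zs is not None:
        L=S@T([0,0,zs],np.eye(3))
        for cu,col in ((circ(S,.046,c),(255,0,255)),(circ(L@T([0,0,.026],np.eye(3)),.038,c),(0,0,255)),(circ(L@T([0,0,.034],np.eye(3)),.038,c),(255,0,0))):
            for q in cu: cv2.circle(o,tuple(int(v) for v in (q-[x0,y0]+.4)*5),0,col,-1)
    cv2.imwrite(fn,o)
mk("pics/w12a.png",None); mk("pics/w12b.png",-.016)
E
python3 - <<'E'
from h import *
M=cur(); d=capture("wrist"); np.savez("w12.npz",M=M,**d)
import chk
E
```

```text
clock: 13.37
ee_pos: [0.5446, -0.0598, 0.3072]
tool_rot: [0.986, 0.018, 0.154, -0.067]
contact_force: [-0.2, -0.2, 0.3]
gripper_width: 0.998
clock: 13.78
ee_pos: [0.5917, -0.0024, 0.3075]
tool_rot: [0.957, 0.284, 0.058, -0.027]
contact_force: [0.5, 0.5, -0.2]
gripper_width: 0.997
clock: 14.2
ee_pos: [0.6024, 0.0407, 0.3001]
tool_rot: [0.902, 0.431, -0.002, -0.002]
contact_force: [-0.1, 0.5, -0.5]
gripper_width: 0.999
clock: 14.37
ee_pos: [0.6024, 0.0386, 0.3022]
tool_rot: [0.903, 0.43, -0.001, -0.001]
contact_force: [0.2, 0.3, -0.2]
gripper_width: 0.997
```

View pics/w12a.png

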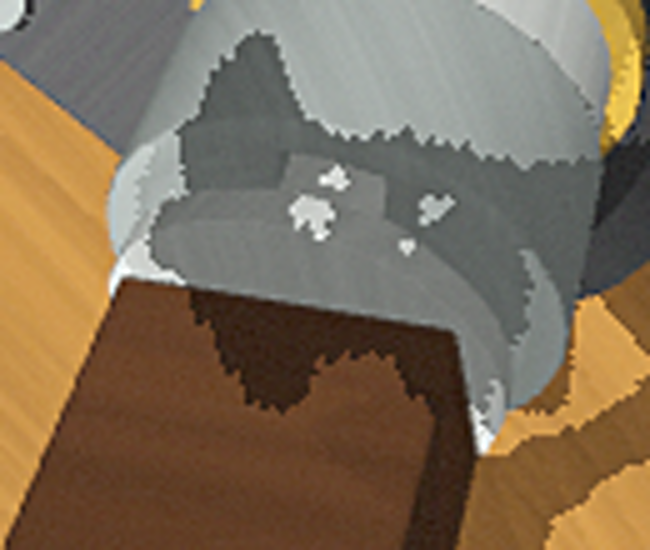

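View pics/w12b.png

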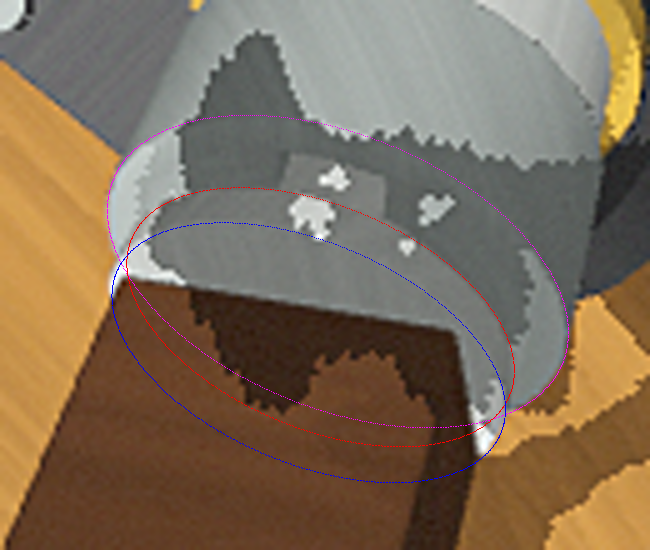

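Run:
```python
from h import *
print(sensors.get_obs()["contact_force"].round(1)); print(order.hand_in())
```

```text
[ 0.1 -0.3  0. ]
the job is handed in; nothing more can be done
None
```

The dark-wood work holder is locked in the indexing head's socket and the gripper has let go of it. I handed the job in at about 14.5 s of the 46 s allowed; no verdict is reported.

**What was done:**
- I gripped the block across its y faces and entered the nose with the lugs in the gaps.
- I pressed it in to about 23–24 mm below the rim, with about 10 N on the wrist.
- I turned it 79° clockwise, past the catch.
- I backed off so the spring could lift it, opened the gripper and withdrew.

**Last checks:**
- **Turn:** the wrist-camera fit puts the holder at about 79° from the gaps.
- **Position and tilt:** it sits about 1–3 mm to the side of the locked point. Its tilt is about 1°.
- **Depth:** the two wrist views disagree a little. The side-on view matches the flange edge expected at 16 mm below the rim. A weaker estimate from the image scale read about 18 mm, close to the 18.5 mm limit. I trusted the side-on view.
- **Contact and bystanders:** the measured contact force was near zero with the gripper open and clear of everything. The pictures taken after release showed nothing moved among the bystanders in view, but I did not measure their positions.

**On the way:** the tool drifted about 3.5 mm sideways during the first approach. I caught it in a picture and corrected it before the nose entered the socket.

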